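# Change the syringe in the syringe pump

### The arm

A 7-joint arm with a two-finger parallel gripper is mounted at the origin on the work surface. World frame = base frame: x ahead of the robot, y to its left, z up, the work surface at z = 0. Lengths are in m, angles in rad, forces in N, time in s.
With the tool pointing down it reaches from about 0.425 to 0.825 m from the base axis. Payload 3.6 kg.
Tool frame: the origin (TCP) lies midway between the tips of the shut fingers; the grasp point (between the pads) lies 19 mm behind it (tcp_to_grasp is the distance from the TCP to the grasp point, in m); z points along the fingers, y is the line along which they close (so a half turn about z gives the same grasp; the last joint's range is limited). The gripper opens to 85 mm and grips with 20 to 120 N. Pads are 22 mm wide; open, the fingers measure 114 mm over their backs; the gripper's body (76 mm by 85 mm) begins 54 mm behind the grasp point. The pads swing forward as they close: fully open they stand 13 mm farther back than shut.
Start: joints at [1.21, 0.615, -0.013, 1.423, 0.008, 1.103, -0.04], TCP at [0.213, -0.614, 0.231] pointing down, gripper open.
Joint ranges: [-3.12, 3.12], [-0.3, 2.06], [-1.34, 1.32], [0.26, 2.42], [-1.36, 4.5], [0.01, 1.98], [-2.84, 2.84]. Speed limits (rad/s): [2.79, 2.79, 3.14, 3.14, 3.14, 3.14, 3.14].

### API

Orientations are given as a unit quaternion [x, y, z, w].
In Python, from workcell import * gives the robot as it stands. The module is installed in compiled form; this text tells all that it offers.
- The arm moves only by the tool step_arm, never from a script. Its argument "targets" is a list of rows, each a list of 7 numbers: the shift along the tool's x, y, z in mm, then the turn, a rotation vector about the tool's x, y, z in rad, then the opening in per cent of the stroke, from 0 (shut) to 100 (fully open). A call has 1 to 5 rows; each row is the pose to reach, as a shift and turn from the pose commanded when the call began, along the tool's axes at that moment; what a row does not reach only later rows make up. A row lasts 1/10 s, in which the tool goes at most 50 mm and 8.59 degrees, less where a joint would pass 70% of its speed; a pose out of reach is approached as far as the arm can. A call with a gripper value outside its range is refused whole. The fingers move at their own pace and stop on an object; "grip_force" is the grip in N (left out, the last holds). Time passes only in rows, so rows that repeat a pose let the fingers close. It gives the time, the measured TCP pose, the force, the opening and the grip force at its end, in the units of the state.
- read_state(): the state, without advancing time (a new reading comes with each control period).
- get_image(name): name is "side" or "top"; returns (picture, depth): 384x512x3 uint8, red, green, blue; 384x512 float32, m along the optical axis (not along the pixel's ray), 0 where there is no reading.
- camera_model(name): a dict with "intrinsics" (3x3 intrinsics, pixels), "distortion" ([k1, k2, p1, p2, k3] as OpenCV has them; the pictures are not rectified), "origin" and "attitude" of the camera in the world. Camera axes: x right, y down, z forward; pixel columns grow to the right and rows downward; lengths in m; the calibration is good to about 2 mm. A picture is of the moment at which its call begins. camera_model takes no time and is no camera call.
- hand_in(): hands the job in; it is judged then, once.
Trained networks look in the newest picture that a camera, given by its name, has taken for a name from the list of things; names that differ only in an ending like _2 or _b are one class to them, and where a whole thing is asked for, a point or a joint stands for the part that bears it (a point fixed in the world has none). Each returns a list of dicts, best first, with "p" (0 to 1); they miss things now and then, are a little off and sometimes report something else, mostly with a low value. They report only what shows in the picture. A call takes as long as a camera call.
- look_for(camera, thing): "box" ([left, top, width, height] in pixels, round what is visible of it).
- cut_out(camera, thing): "region" (384x512 bool, what is visible of it) and "box" ([left, top, width, height] in pixels, round what is visible of it).
- spot_point(camera, thing): "position" ([column, row] in pixels: a listed point, or the origin of a listed thing).
The state is a dict: "time_s": time; "qpos": joint angles; "joint_vel": joint speeds; "joint_efforts": joint torques, N m; "tool_pos": TCP position; "eef_rot": TCP orientation; "ft_force": force on the tool from outside, world axes, zero at the start; "ft_torque": the same for the moment, N m; "finger_gap": opening from 0.0 (shut) to 1.0 (fully open); "grip_force": force on a finger pad.
Only numpy, scipy, OpenCV 4.12 (cv2) and the standard library are available. Lean on these libraries where they do the work, as an engineer would, in place of code of your own. Each camera call takes 0.05 s, during which the arm holds its last target. There are 200 camera calls.

### The job

Change the syringe in the pump: lift the sprung clamp bar by its tab, turn it aside, put the spent syringe into the waste tray, lay the fresh syringe in the cradle with its flange in the slot, then turn the bar back and lower it onto the barrel so that it holds it. Clear every piece of litter on the desk (paper ball, cap, cassette, stopper; some may be absent) into the waste tray too, and do not disturb the dropper bottle, the slide box or the beaker.

Things in the scene. Friction and masses are not known exactly. Their poses are not given: they have to be found in the camera images.
- pump: White syringe pump, fixed. Origin on the desk under the middle of the seated barrel; x points away from the side with display and keys, y along the cradle to the nose end. Case x -85..45, y -155..105 mm, deck 70 mm high. Cradle: V supports, 12 mm wide, at y -40 and 50; a seated barrel's axis is at x 0, z 98, along y; between the supports its sides are free for fingers down to the deck.
- clamp_turn (a joint): Turn of the clamp bar about its post, rad: 0 = across the barrel (along pump +x); grows counter-clockwise from above to 1.5 = aside (along pump +y). Turns easily, but a key in the notched collar blocks it past about 0.15 until lifted over 16 mm: do not force it. Let go aside, it rests and stays on the collar at lift 16 mm. Turned back to 0 to 0.1 it sinks again.
- clamp_lift (a joint): Lift of the clamp bar, m, 0 to 0.035, against a spring that always pulls down (4.5 N at 0, 10 N at the top). About 0.003 when it presses on a seated barrel, 0 when down with no barrel below, 0.016 when resting on the collar.
- clamp_tab (a point): Centre of the clamp bar's black upright grip tab: 34 mm long along the bar, 12 thick, 26 tall, on the axis of the post (pump x -60, y 50 mm), so it turns on the spot; 131 mm above the desk at lift 0. The bar (12 mm wide, 10 thick) lies just under the tab and reaches 82 mm from the axis.
- spent: Spent 50 ml syringe, clear barrel, plunger pushed in; clamped in the pump at the start. Origin on its axis at mid barrel; y axis to the nose, z up at the start. Barrel 28 mm across, 116 long; flange with round wings, 48 wide, 28 high, 4 thick, centred at y -60; nose to y +72; thumb plate's end at y -72. 45 g.
- fresh: Fresh 50 ml syringe lying on the desk to the left, like the spent one but with its plunger drawn out: thumb plate's end at y -116 mm. Same origin and axes; its axis is 14 mm above the desk, and the flange's flats keep it from rolling. About 80 g, balanced near its origin.
- fresh_flange (a point): Centre of the fresh syringe's flange, on its axis.
- fresh_nose (a point): Tip of the fresh syringe's nose, on its axis.
- cradle_slot (a point): Where the flange's centre belongs: middle of the pump's flange slot (pump y -60, axis height). The slot is 10 mm wide along y, between cheeks 106 mm above the desk, 17 to 27 mm either side of the axis. The pusher block, 112 mm high, stands farther back at y -152..-130.
- cradle_nose (a point): Where the nose tip of a seated syringe lies.
- bin: Yellow open waste tray, fixed, 180 (x) by 240 (y) by 70 mm high, walls 4 mm. Origin under its centre on the desk.
- paper_ball: Litter: crumpled paper ball about 28 mm across (stiff; sits like a 26 mm cube 28 mm high). Origin at its centre. May be absent.
- cap: Litter: white screw cap, 26 mm across, 16 mm high, lying flat. Origin at its centre. May be absent.
- cassette: Litter: grey tissue cassette, 40 (x) by 26 (y) by 12 (z) mm, lying flat. Origin at its centre. May be absent.
- stopper: Litter: dark rubber stopper, 20 mm across, 18 mm high, standing on end. Origin at its centre. May be absent.
- dropper: Bystander: small white dropper bottle, 28 mm across, 55 mm high. Leave alone.
- slide_box: Bystander: green and brown box of slides, 85 x 65 x 35 mm. Leave alone.
- beaker: Bystander: clear plastic beaker, 60 mm across, 80 mm high. Leave alone.

How it is judged:
On the way, in this order (a step that is already met when the one before it is completed fails the run):
1. The clamp bar is turned aside (value of joint clamp_turn above 1.1 rad), for 0.2 s.
2. The spent syringe lies in the waste tray (x of spent in the frame of bin between -0.09 and 0.09 m and y of spent in the frame of bin between -0.12 and 0.12 m and height (world z) of spent below 0.075 m), for 0.2 s.
3. The fresh syringe lies in the cradle, flange in the slot, with the bar still aside (distance between fresh_flange and cradle_slot below 0.008 m and distance between fresh_nose and cradle_nose below 0.008 m and value of joint clamp_turn above 0.9 rad), for 0.2 s.
4. The bar is turned back and lowered onto the fresh barrel (distance between fresh_flange and cradle_slot below 0.008 m and distance between fresh_nose and cradle_nose below 0.008 m and value of joint clamp_turn below 0.2 rad and value of joint clamp_lift between 0.0015 and 0.0075 m), for 0.2 s.
At the end, for the whole second after the job is handed in: Fresh syringe still in the cradle, flange and nose tip within 8 mm of their places; bar turned back (within 0.2 rad), pressing on the barrel (lift 1.5 to 7.5 mm); spent syringe and all litter present inside the tray (origins within its walls, under 75 mm high) (all of step 2 and all of step 4 and x of paper_ball in the frame of bin between -0.09 and 0.09 m and y of paper_ball in the frame of bin between -0.12 and 0.12 m and height (world z) of each of paper_ball, cap, cassette, stopper below 0.075 m and x of cap in the frame of bin between -0.09 and 0.09 m and y of cap in the frame of bin between -0.12 and 0.12 m and x of cassette in the frame of bin between -0.09 and 0.09 m and y of cassette in the frame of bin between -0.12 and 0.12 m and x of stopper in the frame of bin between -0.09 and 0.09 m and y of stopper in the frame of bin between -0.12 and 0.12 m and linear speed of fresh below 0.02 m/s); the robot touches nothing.
It fails at once if The clamp bar is forced round without being lifted out of its notch (value of joint clamp_turn above 0.6 rad and value of joint clamp_lift below 0.01 m).
It fails at once if A bystander (dropper bottle, slide box, beaker) is moved by more than 4 cm (distance of any of dropper, slide_box, beaker from where it was at the start of the episode above 0.04 m).
Of paper_ball, cap, cassette, stopper only 2 to 4 are there at a start; the rules pass over those that are not, and their reading is None.
At some moment in a run one of paper_ball, cap, cassette, stopper may be knocked a few centimetres aside while the robot is not near it.
Once in a run the grip may slacken for a moment while it holds something.
It also fails if it takes over 210 s, if anything falls off the work surface, if the arm or the gripper's body presses on something with over 40 N, if the wrist force passes 120 N, or if a joint passes its speed limit or range.

## Working session

There is one attempt and no reset: what is moved stays moved. The work goes in short steps, Python scripts to look and compute and a tool call to move; the robot and the scene stay as the last step left them, time stands still between calls to the robot, and variables do not carry over. Pictures are saved under pics/ and viewed, at most 14 in all, crops included, and the job is handed in when it is done.

Besides the shell and the picture viewer there is one more tool, called after "Request:" by a JSON object that holds its "op" and its "data". step_arm: Moves the arm, as the interface text tells. Its arguments: {"type":"object","properties":{"targets":{"type":"array","items":{"type":"array","items":{"type":"number"}}},"grip_force":{"type":"number"}},"required":["targets"]}

```bash
mkdir -p pics; cat > h.py <<'E'
from workcell import *
import numpy as np, cv2
from scipy.spatial.transform import Rotation as R
def cam(n):
    m=camera_model(n); a=np.array(m["attitude"],float)
    Rm=a if a.shape==(3,3) else R.from_quat(a).as_matrix()
    return np.array(m["intrinsics"],float),np.array(m["distortion"],float),np.array(m["origin"],float),Rm
def ray(n,px):
    K,d,o,Rm=cam(n)
    u=cv2.undistortPoints(np.array([[px]],float),K,d)[0,0]
    return o,Rm@np.array([u[0],u[1],1.])
def on_z(n,px,z):
    o,v=ray(n,px); return o+v*(z-o[2])/v[2]
def deproj(n,px,depth):
    o,v=ray(n,px); return o+v*depth
def proj(n,P):
    K,d,o,Rm=cam(n); q=(np.atleast_2d(P)-o)@Rm
    return cv2.projectPoints(q,np.zeros(3),np.zeros(3),K,d)[0][:,0]
def cloud(n,depth,mask=None):
    K,d,o,Rm=cam(n)
    ys,xs=np.nonzero((depth>0) if mask is None else (mask&(depth>0)))
    u=cv2.undistortPoints(np.stack([xs,ys],1).astype(float)[:,None],K,d)[:,0]
    return o+(np.c_[u,np.ones(len(u))]*depth[ys,xs][:,None])@Rm.T
def tool(world_delta):
    s=read_state(); return R.from_quat(s["eef_rot"]).inv().apply(np.array(world_delta))*1000
E
python3 - <<'E'
from h import *
for n in("top","side"):
    m=camera_model(n); print(n,m)
    im,d=get_image(n); cv2.imwrite(f"pics/{n}0.png",im[...,::-1]); np.save(n+"0.npy",d)
    for t in "pump clamp_tab spent fresh fresh_flange fresh_nose cradle_slot cradle_nose bin paper_ball cap cassette stopper dropper slide_box beaker".split():
        print(t,[(np.round(r["position"]).tolist(),round(float(r["p"]),2)) for r in spot_point(n,t)][:3])
s=read_state(); print(s)
E
```

```text
top {'intrinsics': array([[378.98375938,   0.        , 257.14356048],
       [  0.        , 378.98375938, 191.37520726],
       [  0.        ,   0.        ,   1.        ]]), 'distortion': array([-0.09588571,  0.        ,  0.        ,  0.        ,  0.        ]), 'origin': array([ 0.34301463, -0.02174621,  1.07904405]), 'attitude': array([ 0.7121359 , -0.69359032,  0.07657148, -0.0770178 ])}
pump [([240.0, 173.0], 0.65)]
clamp_tab []
spent [([243.0, 161.0], 0.69), ([263.0, 156.0], 0.37), ([214.0, 169.0], 0.17)]
fresh [([140.0, 218.0], 0.85), ([217.0, 243.0], 0.47)]
fresh_flange [([158.0, 226.0], 0.85), ([216.0, 165.0], 0.47)]
fresh_nose [([116.0, 204.0], 0.83)]
cradle_slot [([264.0, 155.0], 0.56)]
cradle_nose [([214.0, 167.0], 0.77)]
bin [([394.0, 244.0], 0.93)]
paper_ball [([267.0, 234.0], 0.61)]
cap [([243.0, 240.0], 0.56)]
cassette [([303.0, 248.0], 0.61)]
stopper [([216.0, 240.0], 0.52)]
dropper [([325.0, 151.0], 0.39)]
slide_box [([142.0, 160.0], 0.83)]
beaker [([354.0, 159.0], 0.88)]
side {'intrinsics': array([[396.63486916,   0.        , 250.10319473],
       [  0.        , 396.
[... 979 characters left out ...]
array([ 1.2105097 ,  0.61489835, -0.01257347,  1.42338754,  0.00810564,
        1.10340608, -0.04039846]), 'joint_vel': array([-0.00169898,  0.00237436, -0.00033694,  0.00065812, -0.00058595,
       -0.00060357, -0.00015161]), 'joint_efforts': array([-3.58674952e-04, -4.69091034e+01,  2.59223403e-01, -1.71334523e+01,
        1.00617780e-02,  1.73379449e-03,  1.51460728e-05]), 'tool_pos': array([ 0.2129542 , -0.61410014,  0.23130251]), 'eef_rot': array([ 9.86103561e-01,  1.66131772e-01,  3.34898498e-06, -2.56319468e-05]), 'ft_force': array([ 0.24477375,  0.1212354 , -0.02922679]), 'ft_torque': array([-0.03719109, -0.00423231,  0.00811856]), 'grip_force': 0.0, 'finger_gap': 1.0013459762878574}
```

```bash
python3 - <<'E'
import cv2
for n in("top","side"):
    cv2.imwrite(f"pics/{n}0b.png",cv2.resize(cv2.imread(f"pics/{n}0.png"),(768,576),interpolation=cv2.INTER_CUBIC))
E
```

```text
(no output)
```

View pics/top0b.png

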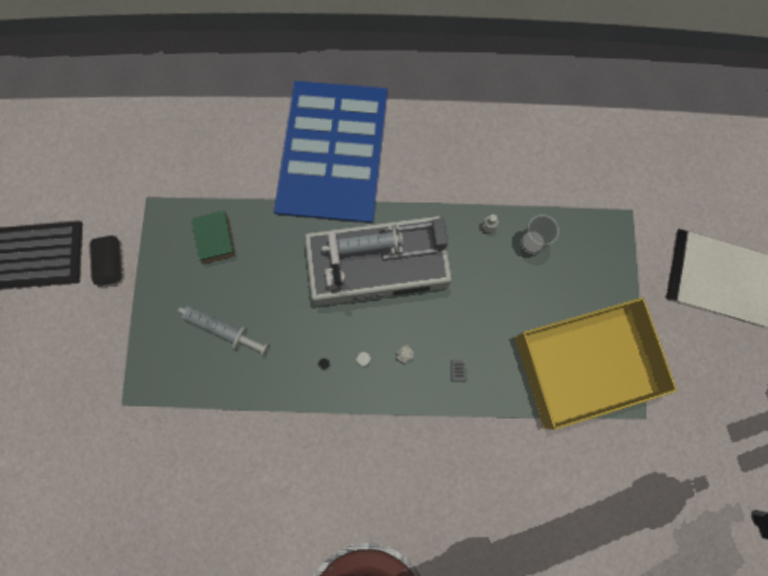

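View pics/side0b.png

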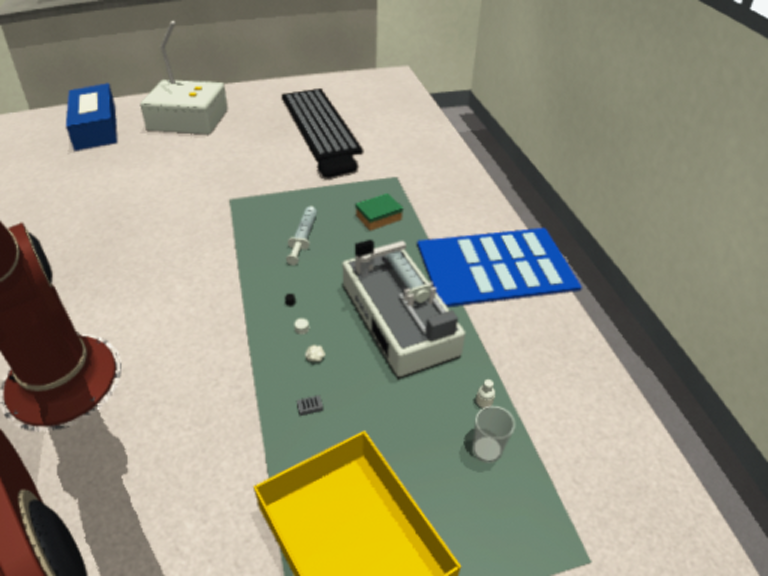

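```bash
python3 - <<'E'
from h import *
im,d=get_image("top"); im2,d2=get_image("side"); np.save("t.npy",d)
def sp(n,t,z):
    r=spot_point(n,t)
    if r: 
        p=on_z(n,r[0]["position"],z); print(n,t,np.round(p*1000,1)[:2],round(float(r[0]["p"]),2)); return p
for t,z in [("cradle_slot",.098),("cradle_nose",.098),("clamp_tab",.131),("spent",.098),("pump",0),("fresh",.014),("fresh_flange",.014),("fresh_nose",.014),("bin",0),("paper_ball",.014),("cap",.008),("cassette",.006),("stopper",.009),("dropper",.027),("slide_box",.017),("beaker",.04)]:
    for n in("top","side"): sp(n,t,z)
P=cloud("top",d)
for name,lo,hi in[("deck",.06,.08)]:
    r=cut_out("top","pump")[0]["region"]; r=cv2.dilate(r.astype(np.uint8),np.ones((9,9)))>0
    C=cloud("top",d,r); Q=C[(C[:,2]>lo)&(C[:,2]<hi)]
    print(np.round(np.percentile(C[:,2],[1,10,30,50,70,90,99]),3))
    rc=cv2.minAreaRect((Q[:,:2]*1000).astype(np.float32)); print(rc,np.round(cv2.boxPoints(rc)))
r=cut_out("top","bin")[0]["region"]; C=cloud("top",d,r); Q=C[C[:,2]>.055]
rc=cv2.minAreaRect((Q[:,:2]*1000).astype(np.float32)); print("bin",rc,np.round(cv2.boxPoints(rc)),np.percentile(C[:,2],[1,50,99]))
for t in("paper_ball","cap","cassette","stopper","fresh","slide_box","dropper","beaker"):
    for n,dd in(("top",d),("side",d2)):
        rr=cut_out(n,t)
        if rr:
            C=cloud(n,dd,rr[0]["region"]); C=C[(C[:,2]>.004)&(C[:,2]<.1)]
            if len(C)>5:
                rc=cv2.minAreaRect((C[:,:2]*1000).astype(np.float32)); print(n,t,len(C),np.round(C.mean(0)*1000),np.round(C[:,2].max(),3),[np.round(x,1) for x in rc])
E
```

```text
top cradle_slot [653.6 -27.6] 0.89
side cradle_slot [655.  -28.9] 0.59
top cradle_nose [624.3 100.8] 0.74
side cradle_nose [628.4  97.5] 0.96
top clamp_tab [568.8  76.4] 0.76
side clamp_tab [573.8  79.7] 0.83
top spent [640.7  20.4] 0.98
side spent [638.4  38.6] 0.91
top pump [639.3  27.7] 0.75
side pump [637.5  13.9] 0.82
top fresh [495. 317.] 0.65
side fresh [ 686.9 -309.4] 0.67
top fresh_flange [438.2  15.8] 0.61
side fresh_flange [478.7 247.8] 0.58
top fresh_nose [519.7 386.2] 0.92
side fresh_nose [534.4 381. ] 0.66
top bin [ 444.3 -420. ] 0.97
side bin [ 447.1 -408. ] 0.68
top paper_ball [637.7  19.9] 0.65
side paper_ball [ 445.4 -413. ] 0.52
top cap [468.2 260.8] 0.29
side cap [447.   26.8] 0.53
top cassette [ 416.7 -151.4] 0.47
side cassette [ 428.6 -158.2] 0.47
top stopper [449.2 -50.3] 0.6
side stopper [431.5  83.2] 0.48
top dropper [ 698.4 -212. ] 0.43
side dropper [ 702.5 -242.2] 0.57
top slide_box [658.5 319.1] 0.91
side slide_box [673.4 300.4] 0.59
top beaker [ 671.8 -293.5] 0.72
side beaker [ 667.3 -328.2] 0.93
[-0.002  0.068  0.071  0.091  0.118  0.139  0.148]
((616.61
[... 1094 characters left out ...]
21.] 0.032 [array([486.3, 288.2]), array([188.8,  47.2]), np.float64(72.3)]
top slide_box 757 [668. 321.  33.] 0.04 [array([670.3, 322.6]), array([89.3, 69.6]), np.float64(17.6)]
side slide_box 512 [670. 311.  29.] 0.041 [array([683.9, 325.5]), array([115.1,  75.7]), np.float64(15.3)]
top dropper 738 [668. 321.  33.] 0.04 [array([676.6, 325. ]), array([102.2,  69.2]), np.float64(16.5)]
side dropper 46 [432.  89.  15.] 0.022 [array([433.9,  91.4]), array([19.5, 18.6]), np.float64(31.2)]
top beaker 550 [488. 293.  23.] 0.033 [array([486.1, 291.8]), array([188.6,  41.1]), np.float64(71.7)]
side beaker 764 [ 683. -308.   50.] 0.083 [array([ 682.1, -307.8]), array([58.3, 54.7]), np.float64(68.2)]
```

```bash
python3 - <<'E'
from h import *
from scipy.optimize import minimize
d=np.load("t.npy"); C=cloud("top",d)
S=C[(C[:,0]>.5)&(C[:,0]<.75)&(C[:,1]>-.17)&(C[:,1]<.2)]
print(np.histogram(S[:,2],np.arange(-.01,.18,.01)))
Q=S[(S[:,2]>.055)]
rc=cv2.minAreaRect((Q[:,:2]*1000).astype(np.float32)); print(rc)
# drop outer percentiles in rotated frame: search angle/center for 130x260 box
def toP(Q,x,y,a): 
    c,s=np.cos(a),np.sin(a); dx=Q[:,0]-x; dy=Q[:,1]-y
    return np.c_[c*dx+s*dy,-s*dx+c*dy]
Q=S[(S[:,2]>.06)&(S[:,2]<.08)]
for a in np.radians(np.arange(6,18,1)):
    u=toP(Q,.64,.03,a); lo=np.percentile(u,.7,0); hi=np.percentile(u,99.3,0)
    print(round(np.degrees(a)),np.round((hi-lo)*1000,1),np.round(lo*1000,1),np.round(hi*1000,1))
# tab: z>.13
T=S[S[:,2]>.128]; rc=cv2.minAreaRect((T[:,:2]*1000).astype(np.float32)); print("tab",len(T),T.mean(0),T[:,2].max(),rc)
T=S[(S[:,2]>.1)&(S[:,2]<.135)]; print("hi",len(T),T.mean(0))
E
```

```text
(array([2723, 2605,  511,   51,   67,   74,   78, 1763, 1371,  162,   97,
        425,  295,   80,    4,   63,    1,    0]), array([-0.01,  0.  ,  0.01,  0.02,  0.03,  0.04,  0.05,  0.06,  0.07,
        0.08,  0.09,  0.1 ,  0.11,  0.12,  0.13,  0.14,  0.15,  0.16,
        0.17]))
((623.6295776367188, -1.35675048828125), (131.97943115234375, 259.99530029296875), 9.322797775268555)
6 [135.8 257. ] [ -88.2 -157.7] [47.5 99.3]
7 [132.7 256.5] [ -87.2 -157.1] [45.5 99.4]
8 [130.4 255.6] [ -86.3 -156.1] [44.1 99.5]
9 [128.5 255. ] [ -85.7 -155.3] [42.8 99.7]
10 [128.4 254.6] [ -86.3 -154.4] [ 42.1 100.2]
11 [130.2 254.1] [ -87.7 -153.5] [ 42.5 100.6]
12 [133.2 253.5] [ -89.7 -152.5] [ 43.5 101. ]
13 [136.  253.7] [ -91.6 -151.8] [ 44.3 101.9]
14 [139.2 253.4] [ -93.7 -150.8] [ 45.5 102.6]
15 [142.5 253.1] [ -95.9 -149.8] [ 46.6 103.3]
16 [145.8 253.2] [ -97.9 -148.9] [ 47.9 104.2]
17 [149.1 252.9] [ -99.9 -148.1] [ 49.2 104.8]
tab 70 [0.57030703 0.06541269 0.14420684] 0.15038753391719917 ((571.6731567382812, 66.03688049316406), (33.72773742675781, 11.982244491577148), 10.224347114562988)
hi 803 [0.63544894 0.00146931 0.11033453]
```

```bash
cat >> h.py <<'E'
A=np.radians(9.5); O=np.array([.6394,.0266])
def pw(x,y): # pump mm -> world m
    c,s=np.cos(A),np.sin(A); return O+np.array([c*x-s*y,s*x+c*y])/1000
def Rd(psi):
    p=np.radians(psi); return R.from_matrix(np.array([[-np.sin(p),np.cos(p),0],[np.cos(p),np.sin(p),0],[0,0,-1.]]))
def plan(wps,start=None):
    """wps: (x,y,z m, yaw deg of tool y); prints shift/turn of each from the former"""
    s=read_state(); p=np.array(s["tool_pos"]); r=R.from_quat(s["eef_rot"])
    y=r.as_matrix()[:,1]; print("now",np.round(p*1000,1),"yaw",round(np.degrees(np.arctan2(y[1],y[0])),1),"q",np.round(s["qpos"],2),"gap",round(s["finger_gap"],2),"t",round(s["time_s"],1))
    for w in wps:
        q=np.array(w[:3]); r2=Rd(w[3])
        print(np.round(r.inv().apply(q-p)*1000,1),np.round((r.inv()*r2).as_rotvec(),3)); p,r=q,r2
E
python3 - <<'E'
from h import *
t=pw(-60,50); print(t)
plan([(*t,.2,-80.5),(*t,.115,-80.5)])
E
```

```text
[0.57197048 0.06601142]
now [ 213.  -614.1  231.3] yaw -70.9 q [ 1.21  0.61 -0.01  1.42  0.01  1.1  -0.04] gap 1.0 t 4.3
[ 562.  -524.9   31.4] [-0.    -0.     0.168]
[ 0.  0. 85.] [0. 0. 0.]
```

Request:
{"op": "step_arm", "data": {"targets": [[28,-26,0,0,0,0,50],[56,-52,0,0,0,0,50],[84,-79,0,0,0,0,50],[112,-105,0,0,0,0,50],[140,-131,0,0,0,0,50]]}}

```text
time_s: 4.8
tool_pos: [0.303, -0.4431, 0.2316]
eef_rot: [0.986, 0.166, 0.0, 0.0]
ft_force: [0.7, 0.2, 0.1]
finger_gap: 0.497
grip_force: 0.0
```

Request:
{"op": "step_arm", "data": {"targets": [[28,-26,0,0,0,0,50],[56,-52,0,0,0,0,50],[84,-79,0,0,0,0,50],[112,-105,0,0,0,0,50],[140,-131,0,0,0,0,50]]}}

```text
time_s: 5.3
tool_pos: [0.3923, -0.2735, 0.2317]
eef_rot: [0.986, 0.166, 0.0, 0.0]
ft_force: [1.4, 0.3, 0.3]
finger_gap: 0.499
grip_force: 0.0
```

Request:
{"op": "step_arm", "data": {"targets": [[28,-26,0,0,0,0,50],[56,-52,0,0,0,0,50],[84,-79,0,0,0,0,50],[112,-105,0,0,0,0,50],[140,-131,0,0,0,0,50]]}}

```text
time_s: 5.8
tool_pos: [0.4817, -0.1038, 0.2317]
eef_rot: [0.986, 0.166, 0.0, 0.0]
ft_force: [0.6, -0.2, -0.0]
finger_gap: 0.504
grip_force: 0.0
```

Request:
{"op": "step_arm", "data": {"targets": [[28,-26,0,0,0,0.08,50],[56,-52,0,0,0,0.168,50],[84,-79,10,0,0,0.168,50],[112,-105,20,0,0,0.168,50],[140,-131,30,0,0,0.168,50]]}}

```text
time_s: 6.3
tool_pos: [0.5711, 0.066, 0.2013]
eef_rot: [0.997, 0.083, 0.0, 0.0]
ft_force: [0.6, 0.1, 0.5]
finger_gap: 0.498
grip_force: 0.0
```

```bash
python3 - <<'E'
from h import *
t=pw(-60,50)
plan([(*t,.2,-80.5),(*t,.115,-80.5)])
E
```

```text
now [571.1  66.  201.3] yaw -80.5 q [-0.09  0.53 -0.1   1.69  0.06  0.93 -1.62] gap 0.5 t 6.3
[0.8 0.1 1.3] [ 0.    -0.001  0.   ]
[ 0.  0. 85.] [0. 0. 0.]
```

Request:
{"op": "step_arm", "data": {"targets": [[1,0,25,0,0,0,50],[1,0,50,0,0,0,50],[1,0,72,0,0,0,50],[1,0,86,0,0,0,50],[1,0,86,0,0,0,50]]}}

```text
time_s: 6.8
tool_pos: [0.5698, 0.0644, 0.1133]
eef_rot: [0.997, 0.083, -0.002, 0.0]
ft_force: [-0.5, 0.0, 0.2]
finger_gap: 0.497
grip_force: 0.0
```

Request:
{"op": "step_arm", "data": {"targets": [[0,0,0,0,0,0,0],[0,0,0,0,0,0,0],[0,0,0,0,0,0,0],[0,0,0,0,0,0,0],[0,0,0,0,0,0,0]], "grip_force": 60}}

```text
time_s: 7.3
tool_pos: [0.5717, 0.0659, 0.1162]
eef_rot: [0.997, 0.083, 0.001, -0.001]
ft_force: [-2.1, 2.9, 2.9]
finger_gap: 0.232
grip_force: 58.9
```

```bash
python3 - <<'E'
from h import *
s=read_state(); print(s["finger_gap"],s["grip_force"],s["tool_pos"],s["ft_force"])
im,d=get_image("side"); c=im[120:260,180:340]; cv2.imwrite("pics/a.png",cv2.resize(c[...,::-1],(640,560),interpolation=cv2.INTER_CUBIC))
E
```

```text
0.23209477718192503 58.89949679374695 [0.5716809  0.06586279 0.11616468] [-2.05221745  2.89883781  2.86898767]
```

View pics/a.png

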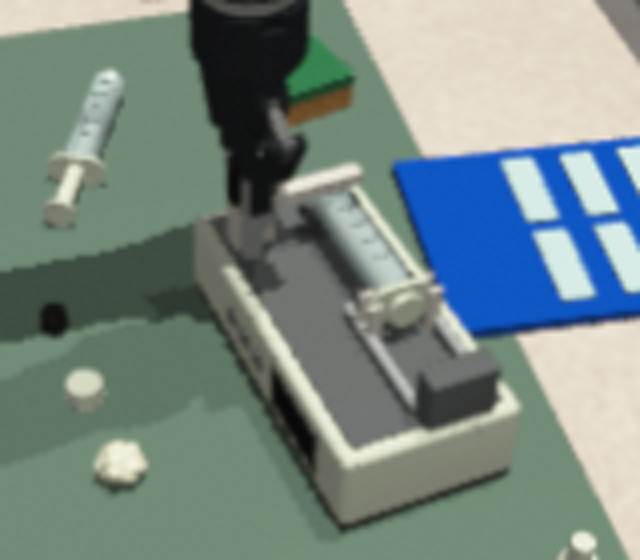

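The crop shows the fingers closed around the tab at about (260,190), with the bar still across the barrel. I'll lift it.

Request:
{"op": "step_arm", "data": {"targets": [[0,0,-6,0,0,0,0],[0,0,-12,0,0,0,0],[0,0,-18,0,0,0,0],[0,0,-24,0,0,0,0],[0,0,-24,0,0,0,0]]}}

```text
time_s: 7.85
tool_pos: [0.5717, 0.0658, 0.1388]
eef_rot: [0.997, 0.083, 0.0, -0.001]
ft_force: [3.2, 4.3, -8.9]
finger_gap: 0.23
grip_force: 59.0
```

```bash
python3 - <<'E'
from h import *
plan([])
s=read_state(); print(s["ft_force"],s["grip_force"])
im,d=get_image("side"); c=im[120:260,180:340]; cv2.imwrite("pics/b.png",cv2.resize(c[...,::-1],(640,560),interpolation=cv2.INTER_CUBIC))
im,d=get_image("top"); C=cloud("top",d)
for x in(5,10,15,20): 
    e=pw(x,50); m=(np.hypot(*(C[:,:2]-e).T)<.006)&(C[:,2]>.08); print(np.round(np.sort(C[m,2])[-6:],4))
E
```

```text
now [571.7  65.8 138.8] yaw -80.5 q [-0.09  0.61 -0.09  1.75  0.07  0.79 -1.62] gap 0.23 t 7.8
[ 3.19067945  4.27166579 -8.92273052] 58.96141469478607
[]
[]
[]
[]
```

Request:
{"op": "step_arm", "data": {"targets": [[0,0,0,0,0,-0.1,0],[0,0,0,0,0,-0.2,0],[0,0,0,0,0,-0.3,0],[0,0,0,0,0,-0.4,0],[0,0,0,0,0,-0.5,0]]}}

```text
time_s: 8.45
tool_pos: [0.5721, 0.0649, 0.1381]
eef_rot: [0.944, 0.329, 0.001, -0.0]
ft_force: [3.6, 4.2, -8.7]
finger_gap: 0.231
grip_force: 59.0
```

Request:
{"op": "step_arm", "data": {"targets": [[0,0,0,0,0,-0.1,0],[0,0,0,0,0,-0.2,0],[0,0,0,0,0,-0.3,0],[0,0,0,0,0,-0.4,0],[0,0,0,0,0,-0.5,0]]}}

```text
time_s: 8.95
tool_pos: [0.5728, 0.0644, 0.1383]
eef_rot: [0.834, 0.552, 0.001, 0.0]
ft_force: [3.5, 2.8, -9.3]
finger_gap: 0.232
grip_force: 59.1
```

Request:
{"op": "step_arm", "data": {"targets": [[0,0,0,0,0,-0.1,0],[0,0,0,0,0,-0.2,0],[0,0,0,0,0,-0.3,0],[0,0,0,0,0,-0.4,0],[0,0,0,0,0,-0.45,0]]}}

```text
time_s: 9.45
tool_pos: [0.5736, 0.0642, 0.1384]
eef_rot: [0.69, 0.723, 0.002, 0.001]
ft_force: [5.0, 3.7, -8.7]
finger_gap: 0.231
grip_force: 59.1
```

```bash
python3 - <<'E'
from h import *
plan([])
s=read_state(); print(s["ft_force"],s["ft_torque"],s["grip_force"])
im,d=get_image("side"); c=im[120:260,180:340]; cv2.imwrite("pics/c.png",cv2.resize(c[...,::-1],(640,560),interpolation=cv2.INTER_CUBIC))
E
```

```text
now [573.6  64.2 138.4] yaw 2.7 q [ 0.16  0.65 -0.5   1.74  0.4   0.84 -0.47] gap 0.23 t 9.4
[ 5.0440268   3.68643523 -8.71507423] [ 0.78866393 -1.14872313 -0.06171434] 59.0904575586319
```

View pics/c.png

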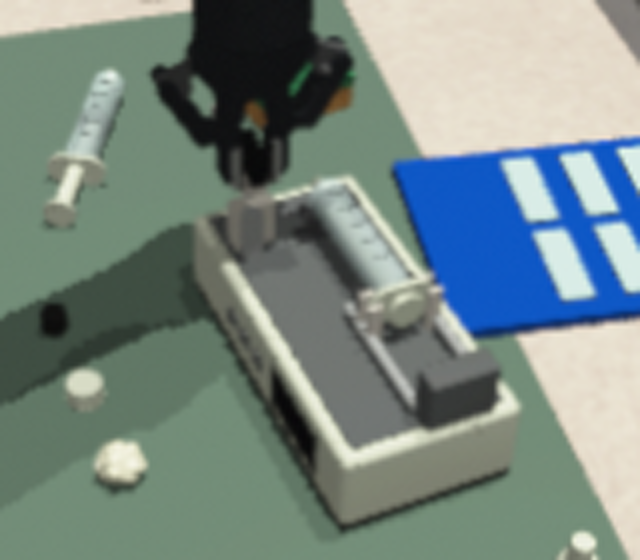

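The picture shows the bar turned aside along the pump's +y; the barrel at about (370,240) is free. Next I lower the bar onto its collar and let go.

Request:
{"op": "step_arm", "data": {"targets": [[0,0,3,0,0,0,0],[0,0,6,0,0,0,0],[0,0,6,0,0,0,0],[0,0,6,0,0,0,45],[0,0,6,0,0,0,45]]}}

```text
time_s: 10.0
tool_pos: [0.5713, 0.0625, 0.1332]
eef_rot: [0.692, 0.722, -0.001, 0.001]
ft_force: [0.4, -0.4, 0.2]
finger_gap: 0.447
grip_force: 0.0
```

Request:
{"op": "step_arm", "data": {"targets": [[0,0,0,0,0,0,45],[0,0,-25,0,0,0,45],[0,0,-50,0,0,0,45],[0,0,-75,0,0,0,60],[0,0,-75,0,0,0,60]]}}

```text
time_s: 10.5
tool_pos: [0.5734, 0.0648, 0.2123]
eef_rot: [0.691, 0.723, 0.003, 0.003]
ft_force: [0.2, 0.1, 0.0]
finger_gap: 0.597
grip_force: 0.0
```

```bash
python3 - <<'E'
from h import *
t=pw(0,-4)
plan([(*t,.205,9.5),(*t,.080,9.5)])
im,d=get_image("top"); C=cloud("top",d)
T=C[(C[:,2]>.115)&(C[:,2]<.2)&(C[:,0]>.5)&(C[:,0]<.7)&(C[:,1]>.04)&(C[:,1]<.2)]
print([ (r["p"],r["position"]) for r in spot_point("top","spent")])
im,d=get_image("side"); c=im[120:260,180:340]; cv2.imwrite("pics/d.png",cv2.resize(c[...,::-1],(640,560),interpolation=cv2.INTER_CUBIC))
E
```

```text
now [573.4  64.8 212.3] yaw 2.5 q [ 0.19  0.57 -0.55  1.66  0.34  1.   -0.42] gap 0.6 t 10.5
[-45.1  64.6   7.8] [ 0.008  0.    -0.122]
[  0.   0. 125.] [0. 0. 0.]
[]
```

View pics/d.png

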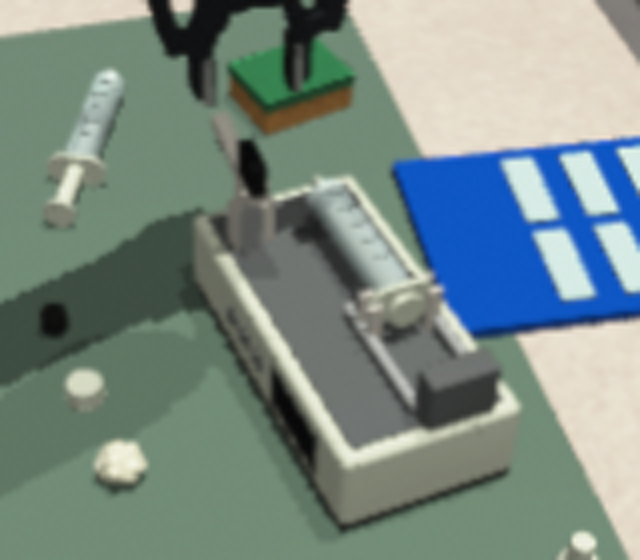

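The bar stands aside at about (240,150) and the spent barrel is exposed. Now I grasp the spent syringe.

Request:
{"op": "step_arm", "data": {"targets": [[-15,22,3,0,0,-0.06,60],[-30,44,6,0,0,-0.12,60],[-45,65,8,0,0,-0.122,60],[-45,65,8,0,0,-0.122,60],[-45,65,8,0,0,-0.122,60]]}}

```text
time_s: 11.15
tool_pos: [0.6373, 0.0222, 0.1985]
eef_rot: [0.646, 0.763, -0.001, -0.001]
ft_force: [-0.1, -0.2, -0.3]
finger_gap: 0.603
grip_force: 0.0
```

```bash
python3 - <<'E'
from h import *
t=pw(0,-4)
plan([(*t,.080,9.5)])
E
```

```text
now [637.3  22.2 198.5] yaw 9.5 q [ 0.24  0.68 -0.56  1.49  0.39  1.08 -0.23] gap 0.6 t 11.2
[ -0.    3.2 118.5] [-0.004 -0.001  0.   ]
```

Request:
{"op": "step_arm", "data": {"targets": [[0,3,30,0,0,0,60],[0,3,65,0,0,0,60],[0,3,95,0,0,0,60],[0,3,118,0,0,0,60],[0,3,118,0,0,0,60]]}}

```text
time_s: 11.65
tool_pos: [0.6372, 0.0237, 0.0786]
eef_rot: [0.645, 0.764, -0.003, -0.003]
ft_force: [-1.1, -0.1, 0.5]
finger_gap: 0.603
grip_force: 0.0
```

Request:
{"op": "step_arm", "data": {"targets": [[0,0,0,0,0,0,10],[0,0,0,0,0,0,10],[0,0,0,0,0,0,10],[0,0,0,0,0,0,10],[0,0,0,0,0,0,10]], "grip_force": 50}}

```text
time_s: 12.15
tool_pos: [0.6417, 0.024, 0.0842]
eef_rot: [0.646, 0.764, 0.001, 0.0]
ft_force: [-3.1, 0.2, 6.3]
finger_gap: 0.312
grip_force: 49.8
```

```bash
python3 - <<'E'
from h import *
b=(.4397,-.407)
plan([(*pw(0,-4),.215,9.5),(.54,-.2,.215,-10),(.44,-.407,.215,-40),])
E
```

```text
now [641.7  24.   84.2] yaw 9.6 q [ 0.21  0.81 -0.5   1.59  0.47  0.86 -0.3 ] gap 0.31 t 12.2
[  -1.    -1.6 -130.8] [ 0.002 -0.001  0.002]
[-203.1 -135.4    0. ] [0.   0.   0.34]
[-221.2  -62.5    0. ] [0.    0.    0.524]
```

Request:
{"op": "step_arm", "data": {"targets": [[0,0,-15,0,0,0,10],[0,0,-35,0,0,0,10],[0,0,-70,0,0,0,10],[0,0,-105,0,0,0,10],[0,0,-130,0,0,0,10]]}}

```text
time_s: 12.65
tool_pos: [0.6426, 0.023, 0.2161]
eef_rot: [0.646, 0.763, 0.002, 0.002]
ft_force: [1.4, 0.7, -0.2]
finger_gap: 0.307
grip_force: 49.4
```

```bash
python3 - <<'E'
from h import *
a=np.array([*pw(0,-4),.215]);b=np.array([.473,-.397,.215])
plan([(*(a+(b-a)/3),17),(*(a+(b-a)*2/3),17),(*b,17),(.473,-.397,.035,17)])
im,d=get_image("side"); c=im[100:290,150:370]; cv2.imwrite("pics/e.png",cv2.resize(c[...,::-1],(660,570),interpolation=cv2.INTER_CUBIC))
E
```

```text
now [642.6  23.  216.1] yaw 9.5 q [ 0.24  0.67 -0.56  1.46  0.38  1.12 -0.22] gap 0.31 t 12.7
[-128.7  -80.6    0.8] [ 0.005  0.001 -0.13 ]
[-117.5  -94.2    0. ] [0. 0. 0.]
[-117.5  -94.2    0. ] [0. 0. 0.]
[  0.   0. 180.] [0. 0. 0.]
```

View pics/e.png

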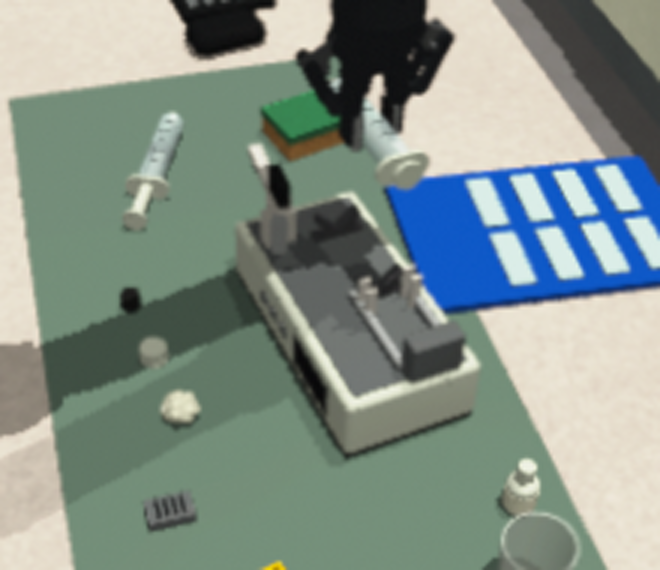

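The spent syringe hangs level in the gripper, with its flange at about (400,165), and the cradle is empty. Next I carry it to the tray.

Request:
{"op": "step_arm", "data": {"targets": [[-26,-16,0,0,0,-0.04,10],[-52,-32,0,0,0,-0.08,10],[-78,-48,0,0,0,-0.13,10],[-104,-65,0,0,0,-0.13,10],[-129,-81,1,0,0,-0.13,10]]}}

```text
time_s: 13.2
tool_pos: [0.5825, -0.1194, 0.212]
eef_rot: [0.595, 0.804, 0.0, 0.001]
ft_force: [-0.1, 0.7, -0.4]
finger_gap: 0.304
grip_force: 49.3
```

Request:
{"op": "step_arm", "data": {"targets": [[-24,-19,0,0,0,0,10],[-47,-38,0,0,0,0,10],[-70,-56,0,0,0,0,10],[-94,-75,0,0,0,0,10],[-117,-94,0,0,0,0,10]]}}

```text
time_s: 13.7
tool_pos: [0.5268, -0.2588, 0.2119]
eef_rot: [0.595, 0.804, -0.0, 0.001]
ft_force: [0.2, -0.3, -0.6]
finger_gap: 0.303
grip_force: 49.3
```

Request:
{"op": "step_arm", "data": {"targets": [[-24,-19,0,0,0,0,10],[-47,-38,0,0,0,0,10],[-70,-56,0,0,0,0,10],[-94,-75,0,0,0,0,10],[-117,-94,0,0,0,0,10]]}}

```text
time_s: 14.2
tool_pos: [0.4709, -0.3982, 0.2119]
eef_rot: [0.595, 0.804, -0.0, 0.001]
ft_force: [0.5, 0.3, -0.5]
finger_gap: 0.31
grip_force: 49.3
```

Request:
{"op": "step_arm", "data": {"targets": [[0,0,40,0,0,0,10],[0,0,80,0,0,0,10],[0,0,120,0,0,0,10],[0,0,155,0,0,0,10],[0,0,175,0,0,0,10]]}}

```text
time_s: 14.7
tool_pos: [0.4699, -0.3962, 0.0336]
eef_rot: [0.595, 0.804, -0.0, -0.002]
ft_force: [1.0, 1.2, -0.5]
finger_gap: 0.311
grip_force: 49.3
```

```bash
python3 - <<'E'
from h import *
plan([]); s=read_state(); print(s["ft_force"],s["grip_force"])
E
```

```text
now [ 469.9 -396.2   33.6] yaw 17.0 q [ 0.96  0.85 -0.5   1.7   0.56  0.74  0.47] gap 0.31 t 14.7
[ 1.02266196  1.18040186 -0.4707168 ] 49.3476140499115
```

Request:
{"op": "step_arm", "data": {"targets": [[0,0,0,0,0,0,50],[0,0,0,0,0,0,50],[0,0,0,0,0,0,50],[0,0,-40,0,0,0,50],[0,0,-80,0,0,0,50]]}}

```text
time_s: 15.2
tool_pos: [0.4716, -0.3964, 0.1181]
eef_rot: [0.595, 0.804, 0.0, 0.0]
ft_force: [0.9, -0.6, 1.0]
finger_gap: 0.499
grip_force: 0.0
```

Request:
{"op": "step_arm", "data": {"targets": [[0,0,-40,0,0,0,50],[0,0,-80,0,0,0,50],[0,0,-110,0,0,0,50],[0,0,-110,0,0,0,50],[0,0,-110,0,0,0,50]]}}

```text
time_s: 15.7
tool_pos: [0.472, -0.3966, 0.2285]
eef_rot: [0.595, 0.804, -0.0, 0.002]
ft_force: [0.4, 0.7, -1.4]
finger_gap: 0.497
grip_force: 0.0
```

```bash
cat > look.py <<'E'
from h import *
im,d=get_image("top"); im2,d2=get_image("side")
np.savez("l.npz",im=im,d=d,im2=im2,d2=d2)
# litter & fresh directly from depth+colour blobs on the mat
for n,dd,I in(("top",d,im),("side",d2,im2)):
    K,dist,o,Rm=cam(n)
    h,w=dd.shape; ys,xs=np.mgrid[:h,:w]
    u=cv2.undistortPoints(np.stack([xs.ravel(),ys.ravel()],1).astype(float)[:,None],K,dist)[:,0]
    P=(o+(np.c_[u,np.ones(len(u))]*dd.reshape(-1,1))@Rm.T).reshape(h,w,3)
    m=(dd>0)&(P[...,2]>.006)&(P[...,2]<.06)&(P[...,0]>.37)&(P[...,0]<.56)&(P[...,1]>-.24)&(P[...,1]<.42)
    k,L,st,ce=cv2.connectedComponentsWithStats(m.astype(np.uint8))
    for i in range(1,k):
        if st[i,4]<15: continue
        Q=P[L==i]; rc=cv2.minAreaRect((Q[:,:2]*1000).astype(np.float32)); mz=Q[:,2].max()
        T=Q[Q[:,2]>mz-.006]
        print(n,"px",np.round(ce[i]),st[i,4],"zmax",round(mz*1000),"topmean",np.round(T.mean(0)*1000),"rect",[np.round(x,1) for x in rc],"col",I[L==i].mean(0).round())
    for t in("paper_ball","cap","cassette","stopper"): print(n,t,[(np.round(r["position"]).tolist(),round(float(r["p"]),2)) for r in spot_point(n,t)][:2])
E
python3 look.py
```

```text
top px [233. 199.] 160 zmax 60 topmean [551.  44.  57.] rect [array([549. ,  50.6]), array([  3.3, 127.9]), np.float64(9.0)] col [71. 72. 69.]
top px [147. 219.] 557 zmax 32 topmean [494. 306.  28.] rect [array([483.5, 293.5]), array([188.1,  47.4]), np.float64(71.7)] col [111. 117. 113.]
top px [270. 236.] 99 zmax 31 topmean [451. -57.  27.] rect [array([450.6, -56.7]), array([28.2, 31.2]), np.float64(36.4)] col [136. 136. 125.]
top px [242. 239.] 69 zmax 22 topmean [442.  20.  18.] rect [array([440.5,  21. ]), array([22.8, 22.6]), np.float64(1.3)] col [157. 159. 150.]
top px [216. 242.] 42 zmax 21 topmean [430.  94.  17.] rect [array([430. ,  93.4]), array([17.2, 16.9]), np.float64(0.4)] col [48. 51. 48.]
top px [305. 247.] 130 zmax 15 topmean [ 423. -157.   12.] rect [array([ 423.1, -157.6]), array([39.5, 25.7]), np.float64(1.8)] col [86. 87. 86.]
top paper_ball [([223.0, 182.0], 0.65), ([267.0, 236.0], 0.48)]
top cap [([246.0, 238.0], 0.5)]
top cassette [([305.0, 247.0], 0.6)]
top stopper [([243.0, 238.0], 0.46), ([324.0, 152.0], 0.46)]
side px [193. 199.] 44 zmax 22 topmean [433.  92.  18.] rect [array([432. ,  91.2]), array([19.5, 18.9]), np.float64(89.8)] col [41. 46. 41.]
side px [201. 217.] 67 zmax 19 topmean [443.  18.  16.] rect [array([443.3,  18.3]), array([26.7, 22.7]), np.float64(78.8)] col [217. 220. 206.]
side px [210. 236.] 107 zmax 31 topmean [454. -59.  27.] rect [array([454.3, -61.6]), array([25.1, 31.9]), np.float64(76.3)] col [223. 224. 206.]
side px [206. 269.] 164 zmax 16 topmean [ 426. -160.   13.] rect [array([ 426.3, -158.5]), array([40.4, 29.1]), np.float64(0.2)] col [111. 117. 113.]
side paper_ball [([210.0, 235.0], 0.52)]
side cap [([204.0, 214.0], 0.66), ([279.0, 194.0], 0.2)]
side cassette [([209.0, 271.0], 0.48)]
side stopper [([196.0, 199.0], 0.5)]
```

```bash
python3 - <<'E'
from h import *
plan([(.45,-.28,.18,53.5),(.4245,-.1585,.1,90)])
E
```

```text
now [ 471.5 -396.2  225.8] yaw 17.0 q [ 1.03  0.63 -0.63  1.52  0.4   1.12  0.61] gap 0.5 t 16.2
[117.4  13.5  45.9] [-0.    -0.001 -0.637]
[92.8 82.5 80. ] [ 0.     0.    -0.637]
```

Request:
{"op": "step_arm", "data": {"targets": [[23,3,9,0,0,-0.127,50],[46,6,18,0,0,-0.254,50],[70,8,27,0,0,-0.38,50],[94,11,36,0,0,-0.51,50],[117,14,46,0,0,-0.637,50]]}}

```text
time_s: 16.7
tool_pos: [0.4506, -0.2794, 0.1802]
eef_rot: [0.31, 0.951, 0.0, 0.0]
ft_force: [0.5, 0.9, 0.1]
finger_gap: 0.496
grip_force: 0.0
```

Request:
{"op": "step_arm", "data": {"targets": [[19,16,16,0,0,-0.127,50],[38,33,32,0,0,-0.254,50],[57,50,48,0,0,-0.38,50],[76,66,64,0,0,-0.51,50],[93,82,80,0,0,-0.637,50]]}}

```text
time_s: 17.2
tool_pos: [0.4245, -0.1583, 0.0999]
eef_rot: [-0.003, 1.0, 0.0, 0.0]
ft_force: [0.3, -0.6, 0.4]
finger_gap: 0.503
grip_force: 0.0
```

```bash
python3 - <<'E'
from h import *
plan([(.4245,-.1585,.005,90)])
E
```

```text
now [ 424.5 -158.3   99.9] yaw 90.3 q [ 0.88  0.67 -0.86  2.1   0.78  0.73  1.07] gap 0.5 t 17.2
[ 0.  -0.2 94.9] [0.    0.001 0.005]
```

Request:
{"op": "step_arm", "data": {"targets": [[0,0,30,0,0,0.005,50],[0,0,60,0,0,0.005,50],[0,0,82,0,0,0.005,50],[0,0,94,0,0,0.005,50],[0,0,94,0,0,0.005,50]]}}

```text
time_s: 17.7
tool_pos: [0.4241, -0.1589, 0.005]
eef_rot: [0.002, 1.0, 0.0, -0.001]
ft_force: [-0.8, 0.5, -0.7]
finger_gap: 0.495
grip_force: 0.0
```

Request:
{"op": "step_arm", "data": {"targets": [[0,0,0,0,0,0,5],[0,0,0,0,0,0,5],[0,0,0,0,0,0,5],[0,0,0,0,0,0,5],[0,0,0,0,0,0,5]], "grip_force": 40}}

```text
time_s: 18.2
tool_pos: [0.4252, -0.1594, 0.007]
eef_rot: [0.003, 1.0, -0.0, 0.001]
ft_force: [0.6, -0.4, 4.3]
finger_gap: 0.287
grip_force: 39.5
```

Request:
{"op": "step_arm", "data": {"targets": [[0,0,-20,0,0,0,5],[0,0,-60,0,0,0,5],[0,0,-100,0,0,0,5],[0,0,-140,0,0,0,5],[0,0,-140,0,0,0,5]]}}

```text
time_s: 18.7
tool_pos: [0.4278, -0.1592, 0.1507]
eef_rot: [0.003, 1.0, -0.001, 0.005]
ft_force: [1.5, 0.6, 0.0]
finger_gap: 0.285
grip_force: 39.2
```

```bash
python3 - <<'E'
from h import *
plan([(.41,-.416,.15,90)])
E
```

```text
now [ 427.8 -159.2  150.7] yaw 89.7 q [ 0.94  0.59 -0.94  2.05  0.67  0.82  1.16] gap 0.28 t 18.7
[  16.5 -256.9    1.2] [-0.003  0.009 -0.005]
```

Request:
{"op": "step_arm", "data": {"targets": [[3,-43,0,0,0,0,5],[6,-86,0,0,0,0,5],[9,-129,0,0,0,0,5],[12,-172,0,0,0,0,5],[15,-215,0,0,0,0,5]]}}

```text
time_s: 19.2
tool_pos: [0.4075, -0.3758, 0.1455]
eef_rot: [0.002, 1.0, 0.0, -0.001]
ft_force: [1.8, 0.5, -0.2]
finger_gap: 0.287
grip_force: 39.2
```

Request:
{"op": "step_arm", "data": {"targets": [[2,-42,0,0,0,0,5],[2,-42,30,0,0,0,5],[2,-42,65,0,0,0,5],[2,-42,90,0,0,0,5],[2,-42,90,0,0,0,50]]}}

```text
time_s: 19.7
tool_pos: [0.4031, -0.4146, 0.052]
eef_rot: [0.002, 1.0, 0.003, -0.004]
ft_force: [-1.3, -0.5, -0.1]
finger_gap: 0.442
grip_force: 0.0
```

Request:
{"op": "step_arm", "data": {"targets": [[0,0,0,0,0,0,50],[0,0,0,0,0,0,50],[0,0,-30,0,0,0,50],[0,0,-65,0,0,0,50],[0,0,-90,0,0,0,50]]}}

```text
time_s: 20.2
tool_pos: [0.408, -0.4163, 0.1502]
eef_rot: [0.002, 1.0, -0.001, 0.002]
ft_force: [-0.3, -0.3, 0.5]
finger_gap: 0.504
grip_force: 0.0
```

Request:
{"op": "step_arm", "data": {"targets": [[-5,40,0,0,0,0,50],[-10,80,0,0,0,0,50],[-14,120,0,0,0,0,50],[-19,160,0,0,0,0,50],[-23,200,0,0,0,0,50]]}}

```text
time_s: 20.7
tool_pos: [0.4314, -0.2146, 0.1481]
eef_rot: [0.002, 1.0, -0.001, 0.002]
ft_force: [1.1, 0.7, -0.4]
finger_gap: 0.497
grip_force: 0.0
```

Request:
{"op": "step_arm", "data": {"targets": [[-5,40,0,0,0,0,50],[-9,80,10,0,0,0,50],[-14,120,25,0,0,0,50],[-18,156,40,0,0,0,50],[-18,156,60,0,0,0,50]]}}

```text
time_s: 21.2
tool_pos: [0.4521, -0.0535, 0.0889]
eef_rot: [-0.003, 1.0, 0.002, 0.004]
ft_force: [-0.0, -0.4, -0.1]
finger_gap: 0.5
grip_force: 0.0
```

```bash
python3 look.py; python3 - <<'E'
from h import *
plan([(.4525,-.0595,.009,90)])
E
```

```text
top px [232. 199.] 162 zmax 60 topmean [549.  53.  57.] rect [array([549.1,  50.8]), array([  3.8, 128.2]), np.float64(8.9)] col [79. 80. 76.]
top px [147. 219.] 560 zmax 32 topmean [493. 307.  27.] rect [array([483.7, 294. ]), array([189.1,  47.2]), np.float64(71.6)] col [124. 130. 126.]
top px [242. 239.] 69 zmax 20 topmean [441.  23.  16.] rect [array([440.7,  20.8]), array([22.8, 22.6]), np.float64(2.7)] col [109. 111. 105.]
top px [216. 242.] 42 zmax 21 topmean [430.  94.  18.] rect [array([429.9,  93.4]), array([17.2, 17.2]), np.float64(0.7)] col [53. 55. 52.]
top paper_ball []
top cap []
top cassette [([394.0, 259.0], 0.54), ([222.0, 181.0], 0.36)]
top stopper []
side px [236. 196.] 174 zmax 59 topmean [552.  51.  57.] rect [array([551.7,  48.8]), array([  3.9, 118.9]), np.float64(9.0)] col [104. 107.  95.]
side px [193. 199.] 44 zmax 20 topmean [433.  91.  17.] rect [array([433. ,  92.1]), array([19.2, 17.5]), np.float64(58.0)] col [36. 39. 35.]
side px [200. 217.] 48 zmax 19 topmean [440.  19.  16.] rect [array([440.7,  18.5]), array([26. , 17.3]), np.float64(78.5)] col [134. 137. 121.]
side px [210. 236.] 107 zmax 32 topmean [454. -59.  28.] rect [array([454. , -61.9]), array([26.5, 31.1]), np.float64(57.5)] col [168. 168. 146.]
side paper_ball [([211.0, 235.0], 0.41)]
side cap [([202.0, 218.0], 0.4)]
side cassette [([214.0, 371.0], 0.48)]
side stopper [([195.0, 202.0], 0.51)]
now [449.5 -61.   86.9] yaw 89.6 q [ 0.62  0.68 -0.81  2.11  0.8   0.69  0.83] gap 0.5 t 21.7
[-2.9  1.6 77.9] [-0.     0.001 -0.006]
```

Request:
{"op": "step_arm", "data": {"targets": [[-3,2,25,0,0,0,60],[-3,2,50,0,0,0,60],[-3,2,70,0,0,0,60],[-3,2,79,0,0,0,60],[-3,2,79,0,0,0,60]]}}

```text
time_s: 22.2
tool_pos: [0.4517, -0.0584, 0.0067]
eef_rot: [0.002, 1.0, 0.0, -0.001]
ft_force: [0.5, -0.8, -0.1]
finger_gap: 0.602
grip_force: 0.0
```

Request:
{"op": "step_arm", "data": {"targets": [[0,0,0,0,0,0,5],[0,0,0,0,0,0,5],[0,0,0,0,0,0,5],[0,0,0,0,0,0,5],[0,0,0,0,0,0,5]], "grip_force": 40}}

```text
time_s: 22.7
tool_pos: [0.4529, -0.0582, 0.0084]
eef_rot: [0.002, 1.0, -0.0, 0.001]
ft_force: [-0.6, 0.3, 6.3]
finger_gap: 0.369
grip_force: 39.8
```

Request:
{"op": "step_arm", "data": {"targets": [[0,0,-20,0,0,0,5],[0,0,-60,0,0,0,5],[0,0,-100,0,0,0,5],[0,0,-140,0,0,0,5],[0,0,-140,0,0,0,5]]}}

```text
time_s: 23.2
tool_pos: [0.4553, -0.0577, 0.1519]
eef_rot: [0.003, 1.0, -0.0, 0.005]
ft_force: [1.7, 0.0, -0.4]
finger_gap: 0.367
grip_force: 39.8
```

```bash
python3 - <<'E'
from h import *
plan([(.41,-.40,.15,90)])
E
```

```text
now [455.3 -57.7 151.9] yaw 89.7 q [ 0.7   0.59 -0.92  2.04  0.65  0.82  0.95] gap 0.37 t 23.2
[  43.6 -342.6    1.7] [-0.001  0.01  -0.005]
```

Request:
{"op": "step_arm", "data": {"targets": [[5,-43,0,0,0,0,5],[11,-86,0,0,0,0,5],[16,-129,0,0,0,0,5],[22,-172,0,0,0,0,5],[27,-215,0,0,0,0,5]]}}

```text
time_s: 23.7
tool_pos: [0.4229, -0.275, 0.1469]
eef_rot: [0.002, 1.0, 0.0, -0.001]
ft_force: [0.4, 0.1, -0.0]
finger_gap: 0.371
grip_force: 39.8
```

Request:
{"op": "step_arm", "data": {"targets": [[5,-43,0,0,0,0,5],[11,-86,0,0,0,0,5],[16,-128,5,0,0,0,5],[16,-128,40,0,0,0,5],[16,-128,80,0,0,0,5]]}}

```text
time_s: 24.2
tool_pos: [0.4071, -0.4037, 0.0666]
eef_rot: [0.005, 1.0, -0.001, 0.001]
ft_force: [0.7, 0.2, -0.8]
finger_gap: 0.371
grip_force: 39.8
```

Request:
{"op": "step_arm", "data": {"targets": [[0,0,10,0,0,0,5],[0,0,10,0,0,0,55],[0,0,10,0,0,0,55],[0,0,-30,0,0,0,55],[0,0,-80,0,0,0,55]]}}

```text
time_s: 24.7
tool_pos: [0.4072, -0.4004, 0.1486]
eef_rot: [0.002, 1.0, 0.001, -0.001]
ft_force: [0.9, -1.4, 0.5]
finger_gap: 0.546
grip_force: 0.0
```

Request:
{"op": "step_arm", "data": {"targets": [[-3,42,0,0,0,0,55],[-6,84,0,0,0,0,55],[-9,126,0,0,0,0,55],[-12,168,0,0,0,0,55],[-16,210,0,0,0,0,55]]}}

```text
time_s: 25.2
tool_pos: [0.4257, -0.1893, 0.1496]
eef_rot: [0.002, 1.0, -0.001, 0.002]
ft_force: [0.7, -0.5, -0.1]
finger_gap: 0.551
grip_force: 0.0
```

Request:
{"op": "step_arm", "data": {"targets": [[-3,42,5,0,0,0,55],[-6,84,10,0,0,0,55],[-9,126,20,0,0,0,55],[-12,168,35,0,0,0,55],[-16,210,50,0,0,0,55]]}}

```text
time_s: 25.7
tool_pos: [0.443, 0.0211, 0.0991]
eef_rot: [0.002, 1.0, -0.0, 0.003]
ft_force: [0.8, 0.3, -0.8]
finger_gap: 0.551
grip_force: 0.0
```

```bash
python3 look.py|grep -v "\[\]"; python3 - <<'E'
from h import *
plan([(.442,.0195,.005,90)])
E
```

```text
top px [253. 196.] 17 zmax 58 topmean [558.  -3.  57.] rect [array([557.8,  -5.6]), array([ 2.7, 14. ]), np.float64(7.6)] col [80. 81. 78.]
top px [216. 201.] 43 zmax 60 topmean [542.  95.  57.] rect [array([542.6,  94.9]), array([ 2.1, 38.9]), np.float64(7.9)] col [82. 82. 78.]
top px [147. 219.] 555 zmax 32 topmean [494. 308.  28.] rect [array([483.6, 293.7]), array([188.3,  47.3]), np.float64(71.8)] col [127. 133. 129.]
top px [215. 243.] 29 zmax 20 topmean [428.  96.  18.] rect [array([427.6,  96.5]), array([18. , 11.7]), np.float64(47.2)] col [40. 40. 38.]
top paper_ball [([377.0, 252.0], 0.5)]
top cassette [([393.0, 260.0], 0.53)]
top stopper [([214.0, 168.0], 0.58), ([326.0, 155.0], 0.47)]
side px [210. 141.] 15 zmax 27 topmean [527. 352.  24.] rect [array([529.9, 353.6]), array([41.6,  6.7]), np.float64(80.0)] col [130. 148. 138.]
side px [236. 196.] 173 zmax 60 topmean [551.  55.  57.] rect [array([552.4,  49.5]), array([  4.3, 125.2]), np.float64(8.3)] col [100. 102.  91.]
side px [193. 199.] 42 zmax 21 topmean [433.  91.  18.] rect [array([431.5,  91.7]), array([17.1, 20. ]), np.float64(17.4)] col [22. 23. 21.]
side px [201. 217.] 67 zmax 19 topmean [443.  18.  15.] rect [array([443.5,  18.6]), array([26.8, 22.6]), np.float64(78.0)] col [146. 150. 133.]
side paper_ball [([219.0, 344.0], 0.62)]
side cap [([200.0, 217.0], 0.43)]
side cassette [([217.0, 369.0], 0.48)]
side stopper [([197.0, 202.0], 0.61)]
now [441.8  17.2  97.7] yaw 89.5 q [ 0.46  0.64 -0.81  2.14  0.76  0.68  0.68] gap 0.55 t 26.2
[-0.1  2.4 92.7] [-0.001  0.001 -0.008]
```

Paper ball and cassette are in the tray. Cap next, then the stopper.

Request:
{"op": "step_arm", "data": {"targets": [[0,1,25,0,0,0,55],[0,1,55,0,0,0,55],[0,1,82,0,0,0,55],[0,1,92,0,0,0,55],[0,1,92,0,0,0,55]]}}

```text
time_s: 26.7
tool_pos: [0.4408, 0.0189, 0.0042]
eef_rot: [0.003, 1.0, -0.0, -0.001]
ft_force: [-1.0, -0.2, 0.3]
finger_gap: 0.549
grip_force: 0.0
```

Request:
{"op": "step_arm", "data": {"targets": [[0,0,0,0,0,0,5],[0,0,0,0,0,0,5],[0,0,0,0,0,0,5],[0,0,0,0,0,0,5],[0,0,0,0,0,0,5]], "grip_force": 40}}

```text
time_s: 27.2
tool_pos: [0.4421, 0.0196, 0.0061]
eef_rot: [0.003, 1.0, -0.0, 0.001]
ft_force: [0.4, -0.8, 7.5]
finger_gap: 0.279
grip_force: 39.7
```

Request:
{"op": "step_arm", "data": {"targets": [[0,0,-20,0,0,0,5],[0,0,-60,0,0,0,5],[0,0,-100,0,0,0,5],[0,0,-140,0,0,0,5],[0,0,-140,0,0,0,5]]}}

```text
time_s: 27.7
tool_pos: [0.4445, 0.0209, 0.1496]
eef_rot: [0.003, 1.0, 0.001, 0.005]
ft_force: [0.7, -0.1, 0.0]
finger_gap: 0.28
grip_force: 39.4
```

```bash
python3 - <<'E'
from h import *
plan([(.40,-.41,.15,90)])
E
```

```text
now [444.5  20.9 149.6] yaw 89.7 q [ 0.52  0.57 -0.91  2.08  0.64  0.79  0.78] gap 0.28 t 27.7
[  42.2 -431.1   -1.3] [ 0.001  0.01  -0.005]
```

Request:
{"op": "step_arm", "data": {"targets": [[4,-43,0,0,0,0,5],[8,-86,0,0,0,0,5],[12,-129,0,0,0,0,5],[16,-172,0,0,0,0,5],[20,-215,0,0,0,0,5]]}}

```text
time_s: 28.2
tool_pos: [0.4196, -0.1969, 0.1449]
eef_rot: [0.002, 1.0, 0.0, -0.0]
ft_force: [0.7, 0.1, 0.3]
finger_gap: 0.279
grip_force: 39.4
```

Request:
{"op": "step_arm", "data": {"targets": [[4,-43,0,0,0,0,5],[8,-86,0,0,0,0,5],[12,-129,0,0,0,0,5],[16,-172,0,0,0,0,5],[20,-216,0,0,0,0,5]]}}

```text
time_s: 28.7
tool_pos: [0.3984, -0.4126, 0.1446]
eef_rot: [0.002, 1.0, 0.0, -0.001]
ft_force: [1.2, 0.5, 0.6]
finger_gap: 0.278
grip_force: 39.4
```

Request:
{"op": "step_arm", "data": {"targets": [[0,0,40,0,0,0,5],[0,0,80,0,0,0,5],[0,0,85,0,0,0,5],[0,0,85,0,0,0,50],[0,0,85,0,0,0,50]]}}

```text
time_s: 29.2
tool_pos: [0.401, -0.411, 0.062]
eef_rot: [0.002, 1.0, -0.001, 0.001]
ft_force: [-0.1, 0.4, -0.2]
finger_gap: 0.498
grip_force: 0.0
```

Request:
{"op": "step_arm", "data": {"targets": [[0,0,0,0,0,0,50],[0,0,-45,0,0,0,50],[0,0,-85,0,0,0,50],[-2,40,-85,0,0,0,50],[-4,80,-85,0,0,0,50]]}}

```text
time_s: 29.7
tool_pos: [0.4054, -0.3315, 0.1483]
eef_rot: [0.004, 1.0, -0.002, 0.003]
ft_force: [0.7, 1.1, -0.0]
finger_gap: 0.495
grip_force: 0.0
```

Request:
{"op": "step_arm", "data": {"targets": [[-3,42,0,0,0,0,50],[-6,84,0,0,0,0,50],[-9,126,0,0,0,0,50],[-11,168,0,0,0,0,50],[-13,210,0,0,0,0,50]]}}

```text
time_s: 30.2
tool_pos: [0.4186, -0.1193, 0.1469]
eef_rot: [0.002, 1.0, -0.001, 0.002]
ft_force: [1.2, -0.2, 0.1]
finger_gap: 0.499
grip_force: 0.0
```

Request:
{"op": "step_arm", "data": {"targets": [[-3,42,5,0,0,0,50],[-6,84,10,0,0,0,50],[-9,126,20,0,0,0,50],[-11,168,35,0,0,0,50],[-13,210,50,0,0,0,50]]}}

```text
time_s: 30.7
tool_pos: [0.433, 0.0911, 0.0965]
eef_rot: [0.002, 1.0, 0.0, 0.002]
ft_force: [0.0, -0.4, 0.4]
finger_gap: 0.505
grip_force: 0.0
```

```bash
python3 look.py|grep -v "\[\]"; python3 - <<'E'
from h import *
plan([(.4315,.0925,.006,90)])
E
```

```text
top px [234. 199.] 152 zmax 60 topmean [551.  43.  57.] rect [array([549.7,  46.9]), array([  2.9, 120.3]), np.float64(9.1)] col [81. 82. 78.]
top px [142. 217.] 476 zmax 31 topmean [494. 308.  27.] rect [array([489.6, 312.1]), array([151.1,  47.6]), np.float64(71.9)] col [126. 132. 129.]
top paper_ball [([377.0, 251.0], 0.68), ([217.0, 166.0], 0.59)]
top cap [([396.0, 258.0], 0.64)]
top cassette [([393.0, 259.0], 0.46)]
side px [203. 153.] 269 zmax 32 topmean [497. 306.  28.] rect [array([493.3, 288.1]), array([192.4,  34.2]), np.float64(72.1)] col [161. 174. 162.]
side px [236. 196.] 179 zmax 60 topmean [552.  55.  58.] rect [array([552.1,  48.7]), array([  4.1, 119.3]), np.float64(8.7)] col [ 99. 102.  90.]
side px [193. 199.] 43 zmax 20 topmean [433.  91.  17.] rect [array([433.1,  90.9]), array([19.1, 18.3]), np.float64(54.2)] col [23. 25. 23.]
side paper_ball [([219.0, 347.0], 0.47)]
side cap [([214.0, 363.0], 0.7)]
side stopper [([204.0, 152.0], 0.55), ([194.0, 205.0], 0.43)]
now [432.2  87.2  95.7] yaw 89.5 q [ 0.28  0.64 -0.79  2.14  0.76  0.67  0.52] gap 0.5 t 31.2
[ 0.8  5.4 89.7] [-0.001  0.001 -0.008]
```

Request:
{"op": "step_arm", "data": {"targets": [[0,4,25,0,0,0,50],[0,4,55,0,0,0,50],[0,4,80,0,0,0,50],[0,4,90,0,0,0,50],[0,4,90,0,0,0,50]]}}

```text
time_s: 31.7
tool_pos: [0.4313, 0.0918, 0.0043]
eef_rot: [0.003, 1.0, -0.0, -0.001]
ft_force: [0.3, -0.0, -0.2]
finger_gap: 0.502
grip_force: 0.0
```

Request:
{"op": "step_arm", "data": {"targets": [[0,0,0,0,0,0,3],[0,0,0,0,0,0,3],[0,0,0,0,0,0,3],[0,0,0,0,0,0,3],[0,0,0,0,0,0,3]], "grip_force": 40}}

```text
time_s: 32.2
tool_pos: [0.4325, 0.0927, 0.0061]
eef_rot: [0.003, 1.0, -0.0, 0.001]
ft_force: [-0.1, -1.4, 6.2]
finger_gap: 0.207
grip_force: 39.6
```

Request:
{"op": "step_arm", "data": {"targets": [[0,0,-20,0,0,0,3],[0,0,-60,0,0,0,3],[0,0,-100,0,0,0,3],[0,0,-140,0,0,0,3],[0,0,-140,0,0,0,3]]}}

```text
time_s: 32.7
tool_pos: [0.4346, 0.0944, 0.1497]
eef_rot: [0.003, 1.0, 0.001, 0.005]
ft_force: [0.8, 0.6, 0.1]
finger_gap: 0.212
grip_force: 39.3
```

```bash
python3 - <<'E'
from h import *
plan([(.42,-.38,.15,90)])
E
```

```text
now [434.6  94.4 149.7] yaw 89.7 q [ 0.35  0.56 -0.9   2.08  0.63  0.78  0.62] gap 0.21 t 32.7
[  12.1 -474.5   -1.8] [ 0.003  0.01  -0.005]
```

Request:
{"op": "step_arm", "data": {"targets": [[1,-45,0,0,0,0,3],[2,-90,0,0,0,0,3],[3,-135,0,0,0,0,3],[5,-180,0,0,0,0,3],[6,-225,0,0,0,0,3]]}}

```text
time_s: 33.2
tool_pos: [0.4239, -0.134, 0.1449]
eef_rot: [0.002, 1.0, -0.0, -0.0]
ft_force: [1.1, 0.8, 0.2]
finger_gap: 0.209
grip_force: 39.3
```

Request:
{"op": "step_arm", "data": {"targets": [[1,-45,0,0,0,0,3],[2,-90,0,0,0,0,3],[3,-135,0,0,0,0,3],[5,-180,0,0,0,0,3],[6,-225,0,0,0,0,3]]}}

```text
time_s: 33.7
tool_pos: [0.4166, -0.359, 0.1446]
eef_rot: [0.003, 1.0, 0.0, -0.001]
ft_force: [1.1, 0.0, -0.4]
finger_gap: 0.213
grip_force: 39.3
```

Request:
{"op": "step_arm", "data": {"targets": [[0,-24,20,0,0,0,3],[0,-24,60,0,0,0,3],[0,-24,85,0,0,0,3],[0,-24,85,0,0,0,3],[0,-24,85,0,0,0,55]]}}

```text
time_s: 34.2
tool_pos: [0.4178, -0.3806, 0.0603]
eef_rot: [0.002, 1.0, 0.0, -0.0]
ft_force: [-0.1, 0.3, 0.7]
finger_gap: 0.363
grip_force: 0.0
```

Request:
{"op": "step_arm", "data": {"targets": [[0,0,0,0,0,0,60],[0,0,0,0,0,0,60],[0,0,-45,0,0,0,60],[0,0,-95,0,0,0,60],[0,0,-130,0,0,0,60]]}}

```text
time_s: 34.7
tool_pos: [0.4191, -0.381, 0.1946]
eef_rot: [0.002, 1.0, -0.001, 0.002]
ft_force: [-0.2, 0.7, 0.8]
finger_gap: 0.603
grip_force: 0.0
```

```bash
python3 look.py|grep -v "\[\]"; cat > fr.py <<'E'
from h import *
z=np.load("l.npz")
for n,dd in(("top",z["d"]),("side",z["d2"])):
    C=cloud(n,dd); m=(C[:,2]>.008)&(C[:,2]<.05)&(C[:,0]>.38)&(C[:,0]<.56)&(C[:,1]>.17)&(C[:,1]<.42)
    Q=C[m]; B=Q[Q[:,2]>.02]; c=B[:,:2].mean(0)
    for _ in range(3):
        u,s,vt=np.linalg.svd(B[:,:2]-c); v=vt[0]*np.sign(vt[0][1]); nrm=np.array([-v[1],v[0]])
        B=B[np.abs((B[:,:2]-c)@nrm)<.013]; c=B[:,:2].mean(0)
    t=(Q[:,:2]-c)@v; w=(Q[:,:2]-c)@nrm; lo,hi=t.min(),t.max()
    wi=t[np.abs(w)>.017]; print(n,"angle",np.degrees(np.arctan2(v[1],v[0])),"len",hi-lo,"flange t",np.median(wi) if len(wi) else None)
    print(" origin from ends",c+v*((lo+.116)+(hi-.072))/2,"from nose",c+v*(hi-.072),"from plate",c+v*(lo+.116),"from flange",c+v*(np.median(wi)+.06) if len(wi) else None)
E
python3 fr.py
```

```text
top px [232. 199.] 157 zmax 59 topmean [549.  58.  56.] rect [array([549.1,  50.9]), array([  3.7, 128.2]), np.float64(8.6)] col [71. 73. 69.]
top px [147. 219.] 560 zmax 32 topmean [493. 304.  28.] rect [array([483.8, 294.3]), array([190.6,  47.4]), np.float64(71.8)] col [112. 117. 114.]
top paper_ball [([324.0, 154.0], 0.53), ([380.0, 253.0], 0.49)]
top cap [([396.0, 258.0], 0.53), ([159.0, 226.0], 0.52)]
top cassette [([395.0, 259.0], 0.42)]
top stopper [([385.0, 244.0], 0.57)]
side px [242. 208.] 23 zmax 55 topmean [560.   2.  55.] rect [array([558.1,   6.4]), array([ 3.3, 37.5]), np.float64(1.7)] col [100. 102.  91.]
side paper_ball [([219.0, 344.0], 0.54), ([323.0, 272.0], 0.38)]
side cap [([217.0, 343.0], 0.72), ([210.0, 364.0], 0.44)]
side cassette [([218.0, 371.0], 0.51)]
side stopper [([233.0, 353.0], 0.65)]
top angle 67.28754602581239 len 0.1906117936825032 flange t -0.04899643133741055
 origin from ends [0.49632696 0.31379027] from nose [0.49683118 0.3149949 ] from plate [0.49582275 0.31258564] from flange [0.49587001 0.31269856]fr.py:5: RuntimeWarning: Mean of empty slice.
  Q=C[m]; B=Q[Q[:,2]>.02]; c=B[:,:2].mean(0)
  ret = um.true_divide(
fr.py:8: RuntimeWarning: Mean of empty slice.
  B=B[np.abs((B[:,:2]-c)@nrm)<.013]; c=B[:,:2].mean(0)
Traceback (most recent call last):
  File "fr.py", line 9, in <module>
    t=(Q[:,:2]-c)@v; w=(Q[:,:2]-c)@nrm; lo,hi=t.min(),t.max()
                                              ~~~~~^^
ValueError: zero-size array to reduction operation minimum which has no identity
```

```bash
cat > fr.py <<'E'
from h import *
z=np.load("l.npz"); dd=z["d"]; n="top"
C=cloud(n,dd); m=(C[:,2]>.008)&(C[:,2]<.05)&(C[:,0]>.38)&(C[:,0]<.56)&(C[:,1]>.17)&(C[:,1]<.42)
Q=C[m][:,:2]; c=np.array([.4905,.3146]); a=np.radians(71.7)
for it in range(4):
    v=np.array([np.cos(a),np.sin(a)]); nr=np.array([-v[1],v[0]]); t=(Q-c)@v; w=(Q-c)@nr
    T=[];M=[];W=[]
    for lo in np.arange(-.045,.05,.008):
        k=(t>=lo)&(t<lo+.008)
        T.append(lo+.004);M.append((w[k].min()+w[k].max())/2);W.append(np.ptp(w[k]))
    p=np.polyfit(T,M,1); a+=np.arctan(p[0]); c=c+nr*p[1]
print("angle",np.degrees(a),"c",c,"widths",np.round(np.array(W)*1000),"mids",np.round(np.array(M)*1000,1))
t=(Q-c)@v; w=(Q-c)@nr; wi=t[np.abs(w)>.017]
print("t range",t.min(),t.max(),"flange",np.median(wi),"-> origin offsets",t.max()-.072,t.min()+.116,np.median(wi)+.06)
for th in("fresh_nose","fresh_flange","fresh"): print(th,[(on_z("top",r["position"],.014)[:2]*1000).round(1).tolist() for r in spot_point("top",th)][:2])
im=z["im"].copy(); B=[]
for s in(-.116,-.06,0,.072):
    q=c+v*s; B.append([*q,.014])
big=cv2.resize(im[170:270,90:200],(660,600),interpolation=cv2.INTER_CUBIC)
for q in proj("top",B): cv2.circle(big,tuple(int(x) for x in ((q-[90,170])*6+3)),4,(255,0,0),-1)
cv2.imwrite("pics/f.png",big[...,::-1])
E
python3 fr.py
```

```text
angle 68.68548748230201 c [0.49532481 0.31300613] widths [27. 26. 26. 27. 28. 28. 28. 27. 48. 27. 28. 28.] mids [ 0.5 -0.  -0.3 -0.8 -0.5 -0.9 -1.3 -0.9  9.5 -1.7 -1.6 -1.9]
t range -0.11641747288394783 0.07430193239397913 flange -0.059719379253082384 -> origin offsets 0.0023019323939791336 -0.0004174728839478198 0.00028062074691761335
fresh_nose [[524.8, 383.2], [688.3, -305.7]]
fresh_flange [[471.0, 257.5], [651.1, 102.0]]
fresh [[492.5, 316.4]]
```

View pics/f.png

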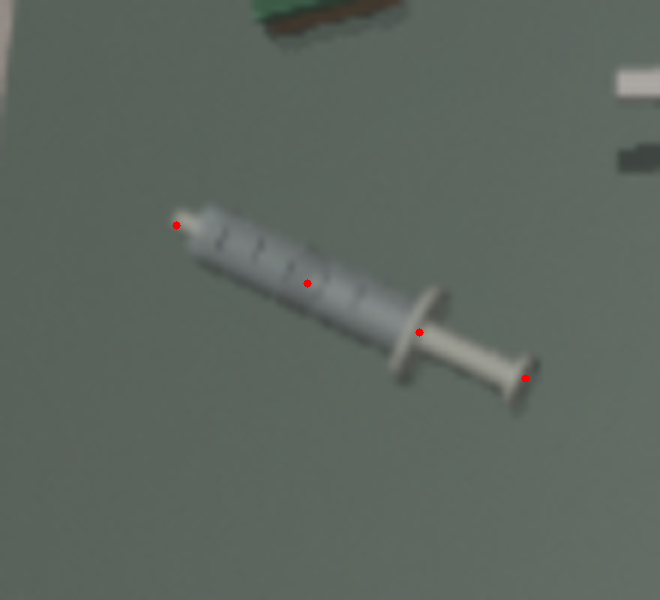

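The crop shows the model points lying on the fresh syringe: nose at about (177,222), flange at about (415,333). The axis angle is about 67.3°, from the binned midlines without the outlier.

```bash
python3 - <<'E'
from h import *
a=np.array([.419,-.381,.195]);b=np.array([.496,.313,.17])
plan([(*(a+(b-a)*f),90-112.7*f) for f in(.25,.5,.75,1)])
E
```

```text
now [ 417.5 -380.9  189.7] yaw 89.7 q [ 1.27  0.7  -0.96  1.71  0.64  1.08  1.67] gap 0.6 t 35.4
[-20.  173.5   1.1] [ 0.001 -0.001  0.487]
[ 65.  162.    6.3] [0.    0.    0.492]
[133.8 112.2   6.2] [0.    0.    0.492]
[170.9  35.7   6.3] [0.    0.    0.492]
```

Request:
{"op": "step_arm", "data": {"targets": [[-4,35,0,0,0,0.1,60],[-8,70,0,0,0,0.2,60],[-12,104,0,0,0,0.3,60],[-16,139,0,0,0,0.4,60],[-20,173,0,0,0,0.487,60]]}}

```text
time_s: 35.85
tool_pos: [0.4386, -0.2067, 0.1903]
eef_rot: [0.245, 0.969, 0.0, 0.0]
ft_force: [0.1, -0.2, -0.9]
finger_gap: 0.597
grip_force: 0.0
```

Request:
{"op": "step_arm", "data": {"targets": [[13,32,0,0,0,0.1,60],[26,65,0,0,0,0.2,60],[39,97,0,0,0,0.3,60],[52,130,0,0,0,0.4,60],[65,162,0,0,0,0.492,60]]}}

```text
time_s: 36.35
tool_pos: [0.4577, -0.033, 0.1904]
eef_rot: [0.474, 0.881, 0.0, 0.0]
ft_force: [0.1, 0.0, 0.4]
finger_gap: 0.599
grip_force: 0.0
```

Request:
{"op": "step_arm", "data": {"targets": [[27,22,0,0,0,0.1,60],[54,45,0,0,0,0.2,60],[80,67,0,0,0,0.3,60],[107,90,0,0,0,0.4,60],[134,112,0,0,0,0.492,60]]}}

```text
time_s: 36.85
tool_pos: [0.4767, 0.1406, 0.1903]
eef_rot: [0.674, 0.739, 0.0, -0.0]
ft_force: [0.2, -0.0, -0.7]
finger_gap: 0.598
grip_force: 0.0
```

Request:
{"op": "step_arm", "data": {"targets": [[34,7,0,0,0,0.1,60],[68,14,0,0,0,0.2,60],[103,21,10,0,0,0.3,60],[137,29,20,0,0,0.4,60],[171,36,30,0,0,0.492,60]]}}

```text
time_s: 37.35
tool_pos: [0.4962, 0.3142, 0.1598]
eef_rot: [0.834, 0.552, -0.0, -0.0]
ft_force: [-0.1, -0.5, -0.0]
finger_gap: 0.603
grip_force: 0.0
```

```bash
python3 - <<'E'
from h import *
get_image("top")
plan([(.496,.313,.06,-22.7),(.496,.313,.005,-22.7)])
E
```

```text
now [494.1 322.4 158.6] yaw -22.6 q [-0.37  0.63 -0.39  1.69  0.28  0.88 -1.27] gap 0.6 t 37.4
[-8.6  5.8 98.5] [-0.005 -0.006  0.002]
[ 0.  0. 55.] [0. 0. 0.]
```

Request:
{"op": "step_arm", "data": {"targets": [[0,0,0,0,0,0,60],[0,0,0,0,0,0,60],[0,0,40,0,0,0,60],[0,0,80,0,0,0,60],[0,0,100,0,0,0,60]]}}

```text
time_s: 37.9
tool_pos: [0.4957, 0.3089, 0.0578]
eef_rot: [0.833, 0.553, -0.002, 0.001]
ft_force: [-0.7, -0.9, -0.3]
finger_gap: 0.599
grip_force: 0.0
```

Request:
{"op": "step_arm", "data": {"targets": [[0,0,0,0,0,0,60],[0,0,0,0,0,0,60]]}}

```text
time_s: 38.1
tool_pos: [0.4972, 0.3116, 0.0611]
eef_rot: [0.833, 0.553, 0.0, 0.0]
ft_force: [0.5, -0.2, 0.0]
finger_gap: 0.602
grip_force: 0.0
```

```bash
python3 - <<'E'
from h import *
plan([(.496,.313,.005,-22.7)])
E
```

```text
now [497.2 311.6  61.1] yaw -22.8 q [-0.4   0.75 -0.33  1.77  0.36  0.68 -1.32] gap 0.6 t 38.1
[ 0.8 -1.7 56.1] [ 0.001 -0.    -0.002]
```

Request:
{"op": "step_arm", "data": {"targets": [[0,-1,25,0,0,0,60],[0,-1,45,0,0,0,60],[0,-1,56,0,0,0,60],[0,-1,56,0,0,0,60],[0,-1,56,0,0,0,60]]}}

```text
time_s: 38.6
tool_pos: [0.4963, 0.3134, 0.0057]
eef_rot: [0.833, 0.554, 0.001, -0.0]
ft_force: [-0.0, 0.6, 1.1]
finger_gap: 0.597
grip_force: 0.0
```

Request:
{"op": "step_arm", "data": {"targets": [[0,0,0,0,0,0,10],[0,0,0,0,0,0,10],[0,0,0,0,0,0,10],[0,0,0,0,0,0,10],[0,0,0,0,0,0,10]], "grip_force": 60}}

```text
time_s: 39.1
tool_pos: [0.4963, 0.3135, 0.0059]
eef_rot: [0.833, 0.554, 0.001, 0.0]
ft_force: [-0.7, -0.6, 5.4]
finger_gap: 0.302
grip_force: 58.9
```

```bash
python3 - <<'E'
from h import *
plan([(.496,.313,.2,-22.7)])
E
```

```text
now [496.3 313.5   5.9] yaw -22.7 q [-0.43  0.83 -0.29  1.8   0.4   0.57 -1.36] gap 0.3 t 39.1
[  -0.2    0.3 -194.1] [ 0.002 -0.002 -0.001]
```

Request:
{"op": "step_arm", "data": {"targets": [[0,0,-10,0,0,0,10],[0,0,-25,0,0,0,10],[0,0,-45,0,0,0,10],[0,0,-70,0,0,0,10],[0,0,-100,0,0,0,10]]}}

```text
time_s: 39.6
tool_pos: [0.4948, 0.3125, 0.1056]
eef_rot: [0.833, 0.554, -0.001, -0.0]
ft_force: [1.1, 0.4, -1.6]
finger_gap: 0.302
grip_force: 59.1
```

Request:
{"op": "step_arm", "data": {"targets": [[0,0,-30,0,0,0,10],[0,0,-60,0,0,0,10],[0,0,-90,0,0,0,10],[0,0,-105,0,0,0,10],[0,0,-105,0,0,0,10]]}}

```text
time_s: 40.1
tool_pos: [0.4964, 0.3141, 0.2131]
eef_rot: [0.833, 0.554, 0.003, -0.0]
ft_force: [-0.7, 0.8, -1.8]
finger_gap: 0.308
grip_force: 59.1
```

```bash
python3 - <<'E'
from h import *
a=np.array([.496,.3135,.21]);b=np.array([*pw(0,0),.21])
plan([(*(a+(b-a)*f),-22.7+32.2*f) for f in(.5,1)])
im,d=get_image("side"); c=im[60:250,130:350]; cv2.imwrite("pics/g.png",cv2.resize(c[...,::-1],(660,570),interpolation=cv2.INTER_CUBIC))
E
```

```text
now [496.4 314.1 213.1] yaw -22.7 q [-0.34  0.56 -0.41  1.63  0.26  0.99 -1.24] gap 0.31 t 40.1
[-105.3  121.5    2.9] [ 0.004 -0.005 -0.282]
[-134.3   87.7    0. ] [ 0.     0.    -0.281]
```

View pics/g.png

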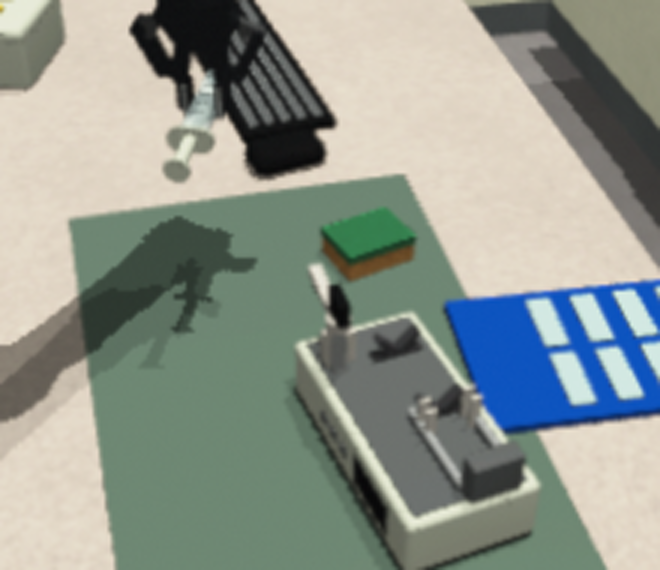

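The fresh syringe hangs in the gripper, flange at about (190,138); the bar is still aside at about (330,290) and the cradle is free. Now I carry it over.

Request:
{"op": "step_arm", "data": {"targets": [[-21,24,0,0,0,-0.05,10],[-42,48,0,0,0,-0.11,10],[-63,73,0,0,0,-0.17,10],[-84,97,0,0,0,-0.23,10],[-105,121,0,0,0,-0.282,10]]}}

```text
time_s: 40.65
tool_pos: [0.5657, 0.1675, 0.2078]
eef_rot: [0.746, 0.666, -0.002, -0.001]
ft_force: [0.1, -1.1, -0.4]
finger_gap: 0.303
grip_force: 59.1
```

Request:
{"op": "step_arm", "data": {"targets": [[-35,23,0,0,0,-0.06,10],[-70,46,0,0,0,-0.13,10],[-105,69,0,0,0,-0.2,10],[-125,82,0,0,0,-0.25,10],[-134,88,0,0,0,-0.28,10]]}}

```text
time_s: 41.15
tool_pos: [0.6384, 0.0209, 0.2069]
eef_rot: [0.648, 0.762, -0.002, -0.0]
ft_force: [-0.1, -0.1, -1.6]
finger_gap: 0.302
grip_force: 59.0
```

Request:
{"op": "step_arm", "data": {"targets": [[0,0,0,0,0,0,10],[0,0,0,0,0,0,10],[0,0,0,0,0,0,10]]}}

```text
time_s: 41.45
tool_pos: [0.6375, 0.028, 0.209]
eef_rot: [0.646, 0.764, -0.0, -0.001]
ft_force: [0.2, -0.4, -0.7]
finger_gap: 0.306
grip_force: 59.0
```

```bash
python3 - <<'E'
from h import *
plan([(*pw(0,0),.135,9.5),(*pw(0,0),.089,9.5)])
im,d=get_image("side"); im2,d2=get_image("top")
for t in("fresh_nose","fresh_flange"):
    z=read_state()["tool_pos"][2]+.009
    for n in("top","side"):
        for r in spot_point(n,t)[:2]:
            p=on_z(n,r["position"],z)[:2]-O; c,s=np.cos(A),np.sin(A); print(n,t,"pump xy",np.round([(c*p[0]+s*p[1])*1000,(-s*p[0]+c*p[1])*1000],1),round(float(r["p"]),2))
c=im[100:290,150:370]; cv2.imwrite("pics/i.png",cv2.resize(c[...,::-1],(660,570),interpolation=cv2.INTER_CUBIC))
E
```

```text
now [637.5  28.  209. ] yaw 9.6 q [ 0.23  0.67 -0.55  1.48  0.37  1.1  -0.22] gap 0.31 t 41.5
[-1.8  1.8 74. ] [-0.001 -0.001  0.002]
[ 0.  0. 46.] [0. 0. 0.]
top fresh_nose pump xy [-4.2 82. ] 0.68
side fresh_nose pump xy [-326.9 -479.6] 0.65
side fresh_nose pump xy [ 1.7 85.7] 0.55
side fresh_flange pump xy [  3.2 -68.3] 0.96
```

View pics/i.png

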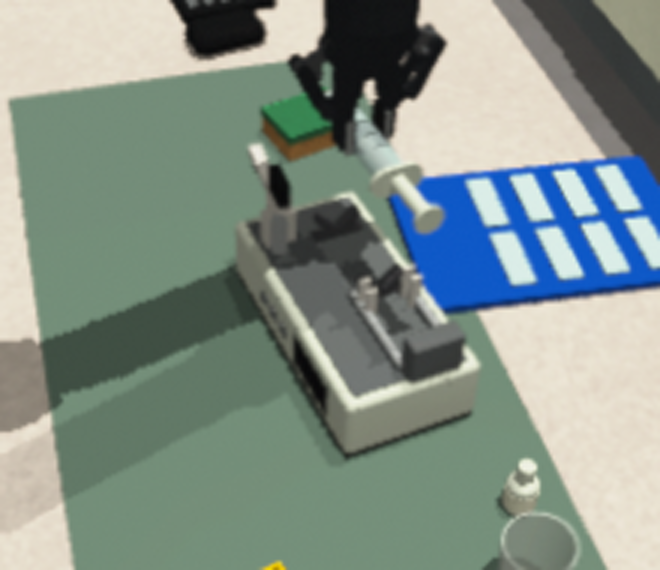

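```bash
cat > meas.py <<'E'
from h import *
import sys
z0=float(sys.argv[1])
for n in("top","side"):
    im,d=get_image(n); C=cloud(n,d); p=C[:,:2]-O; c,s=np.cos(A),np.sin(A); U=np.c_[c*p[:,0]+s*p[:,1],-s*p[:,0]+c*p[:,1],C[:,2]]*1000
    m=(abs(U[:,0])<35)&(U[:,1]>-128)&(U[:,1]<85)&(abs(U[:,2]-z0*1000)<17); V=U[m]
    if len(V)<10: print(n,"few"); continue
    print(n,"y min/max",np.round(np.percentile(V[:,1],[1,99]),1))
    w=V[(abs(V[:,0])>16)&(abs(V[:,0])<26)&(V[:,1]<-45)&(V[:,1]>-75)]
    if len(w)>3: print("  wings",len(w),np.round(np.percentile(w[:,1],[10,50,90]),1),"x",np.round([w[:,0].min(),w[:,0].max()],1),"z",w[:,2].mean().round(1))
    for lo,hi in((-118,-110),(-105,-70),(-55,-40),(40,56),(60,74)):
        b=V[(V[:,1]>lo)&(V[:,1]<hi)&(abs(V[:,0])<16)]
        if len(b)>3: print("  ",lo,hi,len(b),"x",np.round([b[:,0].min(),np.median(b[:,0]),b[:,0].max()],1),"z max",b[:,2].max().round(1),np.percentile(b[:,2],90).round(1))
E
python3 meas.py .218
```

```text
top y min/max [19.1 70.6]
   40 56 75 x [-15.6  -6.7  10.1] z max 233.0 231.8
   60 74 20 x [-7.9 -3.8  0.6] z max 223.7 221.8
side y min/max [-118.6   30.6]
  wings 40 [-64.2 -63.  -60.9] x [-24.2  23. ] z 219.0
   -118 -110 57 x [-11.3  -1.2  13. ] z max 230.7 228.1
   -105 -70 68 x [-6.9 -2.7  6.9] z max 226.0 225.4
   -55 -40 45 x [-13.6  -6.2   9.7] z max 233.5 232.5
```

Request:
{"op": "step_arm", "data": {"targets": [[1,2,20,0,0,0.015,10],[1,2,45,0,0,0.015,10],[1,2,70,0,0,0.015,10],[1,2,82,0,0,0.015,10],[1,2,82,0,0,0.015,10]]}}

```text
time_s: 42.35
tool_pos: [0.639, 0.027, 0.1254]
eef_rot: [0.652, 0.758, -0.002, -0.001]
ft_force: [-0.1, -0.5, -0.3]
finger_gap: 0.303
grip_force: 59.1
```

Request:
{"op": "step_arm", "data": {"targets": [[0,0,0,0,0,0,10],[0,0,0,0,0,0,10]]}}

```text
time_s: 42.55
tool_pos: [0.6413, 0.0278, 0.129]
eef_rot: [0.652, 0.758, 0.001, 0.001]
ft_force: [0.7, -0.0, -0.4]
finger_gap: 0.303
grip_force: 59.1
```

```bash
python3 meas.py .136; python3 - <<'E'
from h import *
plan([(*pw(0,0),.089,9.5)])
E
```

```text
top y min/max [11.2 70.5]
   40 56 66 x [-13.4  -3.7  13.2] z max 152.0 151.0
   60 74 17 x [-3.5  0.7  5.1] z max 144.2 142.2
side y min/max [-118.2   53.8]
  wings 31 [-64.3 -62.4 -60.8] x [-21.1  26. ] z 137.9
   -118 -110 58 x [-10.8   0.8  14.5] z max 151.3 147.8
   -105 -70 59 x [-5.8 -0.8  8.9] z max 146.2 144.9
   -55 -40 42 x [-11.7  -2.5  12.4] z max 152.5 150.7
   40 56 5 x [-8.1 -5.9 -4.2] z max 150.9 150.0
now [641.1  27.6 128.8] yaw 8.6 q [ 0.21  0.75 -0.51  1.56  0.43  0.94 -0.29] gap 0.3 t 42.6
[-0.8 -1.9 39.8] [ 0.003  0.    -0.016]
```

Request:
{"op": "step_arm", "data": {"targets": [[1,-1,5,0,0,0,10],[1,-1,10,0,0,0,10],[1,-1,15,0,0,0,10],[1,-1,20,0,0,0,10],[1,-1,24,0,0,0,10]]}}

```text
time_s: 43.15
tool_pos: [0.6388, 0.0282, 0.1025]
eef_rot: [0.652, 0.758, -0.0, -0.0]
ft_force: [-0.1, 0.2, -0.6]
finger_gap: 0.303
grip_force: 59.1
```

Request:
{"op": "step_arm", "data": {"targets": [[0,0,3,0,0,0,10],[0,0,6,0,0,0,10],[0,0,9,0,0,0,10],[0,0,12,0,0,0,10],[0,0,12,0,0,0,10]]}}

```text
time_s: 43.65
tool_pos: [0.6395, 0.0284, 0.0914]
eef_rot: [0.652, 0.758, 0.0, 0.0]
ft_force: [0.4, 0.6, -0.6]
finger_gap: 0.305
grip_force: 59.2
```

```bash
python3 meas.py .1; python3 - <<'E'
from h import *
plan([(*pw(0,0),.089,9.5)])
im,d=get_image("side"); c=im[140:240,200:330]; cv2.imwrite("pics/j.png",cv2.resize(c[...,::-1],(650,500),interpolation=cv2.INTER_CUBIC))
E
```

```text
top y min/max [16.1 70.9]
   40 56 67 x [-15.9  -5.4  15.8] z max 115.5 113.6
   60 74 20 x [-5.5 -2.   4.3] z max 106.1 103.7
side y min/max [-117.2   56.6]
  wings 87 [-70.7 -66.3 -55.6] x [-25.7  25.8] z 97.8
   -118 -110 56 x [-12.7  -0.5  12.1] z max 113.6 111.7
   -105 -70 56 x [-15.6  -2.4   6.3] z max 108.6 107.4
   -55 -40 39 x [-13.4  -2.9  11.2] z max 114.3 113.0
   40 56 4 x [-9.6 -7.1 -5.6] z max 111.6 111.5
now [639.4  28.3  91.5] yaw 8.6 q [ 0.2   0.8  -0.49  1.59  0.45  0.87 -0.31] gap 0.3 t 43.8
[-1.7 -0.2  2.5] [ 0.001 -0.    -0.016]
```

View pics/j.png

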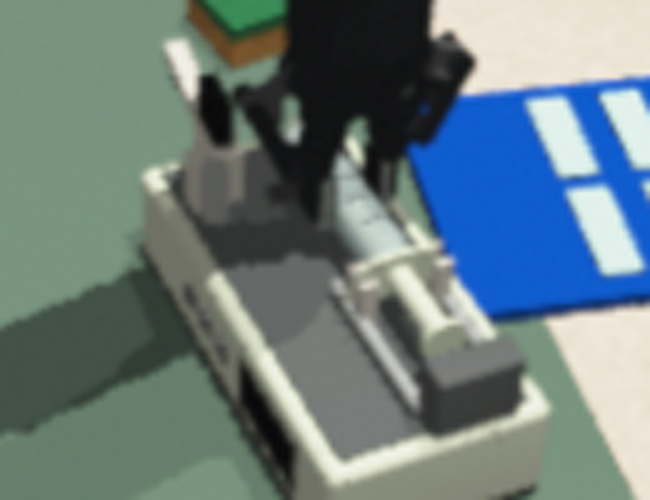

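The flange sits in the slot at about (400,265), and the barrel lies over the V supports. I'll lower the last 2–3 mm and let go.

Request:
{"op": "step_arm", "data": {"targets": [[0,0,1,0,0,0,10],[0,0,3,0,0,0,10],[0,0,3,0,0,0,30],[0,0,3,0,0,0,45],[0,0,3,0,0,0,50]]}}

```text
time_s: 44.3
tool_pos: [0.6384, 0.028, 0.0879]
eef_rot: [0.652, 0.758, -0.001, -0.0]
ft_force: [-0.1, 0.2, 0.2]
finger_gap: 0.5
grip_force: 0.0
```

Request:
{"op": "step_arm", "data": {"targets": [[0,0,0,0,0,0,50],[0,0,-20,0,0,0,50],[0,0,-50,0,0,0,50],[0,0,-90,0,0,0,50],[0,0,-120,0,0,0,50]]}}

```text
time_s: 44.8
tool_pos: [0.6392, 0.0285, 0.2101]
eef_rot: [0.652, 0.758, 0.0, 0.0]
ft_force: [0.0, 0.5, 0.1]
finger_gap: 0.5
grip_force: 0.0
```

```bash
python3 meas.py .098; python3 - <<'E'
from h import *
plan([(*pw(-60,50),.215,2.6),(*pw(-60,50),.130,2.6)])
E
```

```text
top y min/max [15.1 71.1]
   40 56 67 x [-14.   -4.4  13.6] z max 114.5 111.9
   60 74 18 x [-5.3 -0.6  4.7] z max 103.9 102.8
side y min/max [-117.9   57.4]
  wings 103 [-71.  -66.6 -54.7] x [-26.   25.8] z 96.4
   -118 -110 52 x [-10.1   1.2  14.7] z max 113.6 110.1
   -105 -70 59 x [-15.8  -0.4   9.2] z max 107.4 105.7
   -55 -40 41 x [-14.5  -2.6  12.8] z max 113.9 112.3
   40 56 47 x [-16.   -6.1  14. ] z max 113.8 112.7
   60 74 5 x [-0.9  1.8  6.5] z max 104.6 103.4
now [641.6  29.4 213.4] yaw 8.6 q [ 0.23  0.67 -0.55  1.47  0.37  1.1  -0.24] gap 0.5 t 44.9
[ 46.6 -63.4  -2.2] [ 0.01  -0.001  0.105]
[ 0.  0. 85.] [0. 0. 0.]
```

Request:
{"op": "step_arm", "data": {"targets": [[15,-20,0,0,0,0.04,50],[31,-42,0,0,0,0.08,50],[46,-62,0,0,0,0.105,50],[46,-62,0,0,0,0.105,50],[46,-62,0,0,0,0.105,50]]}}

```text
time_s: 45.4
tool_pos: [0.5704, 0.0643, 0.2077]
eef_rot: [0.691, 0.723, -0.001, -0.0]
ft_force: [-0.1, -0.8, 0.1]
finger_gap: 0.503
grip_force: 0.0
```

Request:
{"op": "step_arm", "data": {"targets": [[0,0,0,0,0,0,50],[0,0,0,0,0,0,50]]}}

```text
time_s: 45.6
tool_pos: [0.5716, 0.0635, 0.2078]
eef_rot: [0.692, 0.722, -0.0, -0.0]
ft_force: [0.2, 0.5, -0.6]
finger_gap: 0.5
grip_force: 0.0
```

```bash
python3 - <<'E'
from h import *
plan([(.5732,.0648,.132,2.6)])
im,d=get_image("side"); C=cloud("side",d); T=C[(np.hypot(*(C[:,:2]-pw(-60,50)).T)<.03)&(C[:,2]>.137)&(C[:,2]<.162)]
rc=cv2.minAreaRect((T[:,:2]*1000).astype(np.float32)); print(len(T),rc,T[:,2].max())
c=im[100:240,170:330]; cv2.imwrite("pics/k.png",cv2.resize(c[...,::-1],(640,560),interpolation=cv2.INTER_CUBIC))
E
```

```text
now [571.6  63.5 207.8] yaw 2.5 q [ 0.19  0.57 -0.53  1.67  0.33  1.   -0.42] gap 0.5 t 45.6
[ 1.2  1.7 75.8] [-0.     0.    -0.002]
77 ((573.703369140625, 64.55098724365234), (10.763988494873047, 37.723304748535156), 3.540842056274414) 0.16169190442508918
```

View pics/k.png

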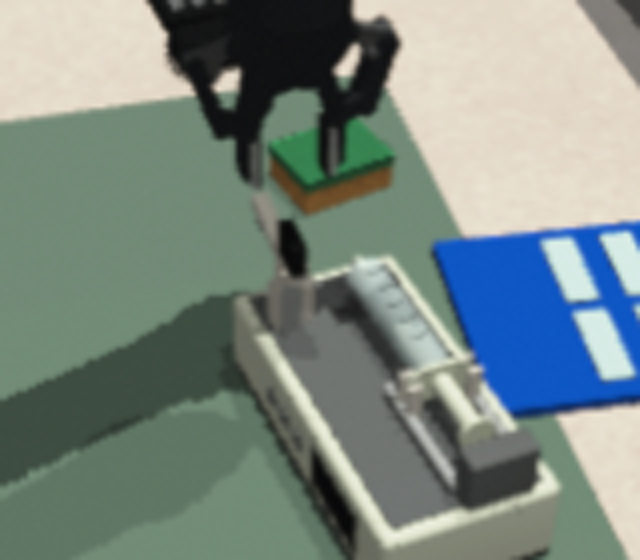

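The fresh syringe is seated with its flange in the slot at about (430,370), and the bar is aside at about (280,240). I grip the tab.

Request:
{"op": "step_arm", "data": {"targets": [[1,2,25,0,0,0,45],[1,2,50,0,0,0,45],[1,2,68,0,0,0,45],[1,2,76,0,0,0,45],[1,2,76,0,0,0,45]]}}

```text
time_s: 46.15
tool_pos: [0.5725, 0.0651, 0.1312]
eef_rot: [0.691, 0.723, -0.001, -0.001]
ft_force: [-0.2, 0.4, -0.3]
finger_gap: 0.45
grip_force: 0.0
```

Request:
{"op": "step_arm", "data": {"targets": [[0,0,0,0,0,0,0],[0,0,0,0,0,0,0],[0,0,0,0,0,0,0],[0,0,0,0,0,0,0],[0,0,0,0,0,0,0]], "grip_force": 60}}

```text
time_s: 46.65
tool_pos: [0.5738, 0.0659, 0.1345]
eef_rot: [0.691, 0.723, 0.001, 0.001]
ft_force: [-0.5, -0.2, 5.4]
finger_gap: 0.126
grip_force: 59.6
```

Request:
{"op": "step_arm", "data": {"targets": [[0,0,-3,0,0,0,0],[0,0,-6,0,0,0,0],[0,0,-7,0,0,0,0],[0,0,-7,0,0,0,0]]}}

```text
time_s: 47.05
tool_pos: [0.5737, 0.0659, 0.1392]
eef_rot: [0.691, 0.723, 0.001, 0.0]
ft_force: [3.9, 2.1, -8.6]
finger_gap: 0.128
grip_force: 58.4
```

```bash
python3 - <<'E'
from h import *
plan([(.5717,.0658,.1388,-80.5)]); print(read_state()["ft_force"])
E
```

```text
now [573.7  65.9 139.2] yaw 2.6 q [ 0.16  0.65 -0.5   1.74  0.39  0.85 -0.47] gap 0.13 t 47.0
[ 0.  -2.   0.4] [ 1.00e-03 -2.00e-03  1.45e+00]
[ 3.92073598  2.07175229 -8.5850236 ]
```

Request:
{"op": "step_arm", "data": {"targets": [[0,0,0,0,0,0.1,0],[0,0,0,0,0,0.2,0],[0,0,0,0,0,0.3,0],[0,0,0,0,0,0.4,0],[0,0,0,0,0,0.5,0]]}}

```text
time_s: 47.55
tool_pos: [0.5735, 0.0659, 0.139]
eef_rot: [0.849, 0.528, 0.001, -0.0]
ft_force: [4.4, 1.4, -8.3]
finger_gap: 0.126
grip_force: 58.4
```

Request:
{"op": "step_arm", "data": {"targets": [[0,0,0,0,0,0.1,0],[0,0,0,0,0,0.2,0],[0,0,0,0,0,0.3,0],[0,0,0,0,0,0.4,0],[0,0,0,0,0,0.5,0]]}}

```text
time_s: 48.05
tool_pos: [0.5733, 0.066, 0.139]
eef_rot: [0.954, 0.301, 0.001, -0.0]
ft_force: [4.4, 1.4, -8.0]
finger_gap: 0.128
grip_force: 58.4
```

Request:
{"op": "step_arm", "data": {"targets": [[0,0,0,0,0,0.1,0],[0,0,0,0,0,0.2,0],[0,0,0,0,0,0.3,0],[0,0,0,0,0,0.4,0],[0,0,0,0,0,0.44,0]]}}

```text
time_s: 48.55
tool_pos: [0.5733, 0.0661, 0.139]
eef_rot: [0.996, 0.087, 0.0, -0.0]
ft_force: [3.4, 0.9, -8.4]
finger_gap: 0.128
grip_force: 58.5
```

```bash
python3 - <<'E'
from h import *
plan([(.572,.066,.1388,-80.5)]); print(read_state()["ft_force"],read_state()["ft_torque"])
im,d=get_image("side")
c=im[100:240,170:330]; cv2.imwrite("pics/m.png",cv2.resize(c[...,::-1],(640,560),interpolation=cv2.INTER_CUBIC))
E
```

```text
now [573.3  66.1 139. ] yaw -80.1 q [-0.1   0.61 -0.09  1.75  0.07  0.79 -1.61] gap 0.13 t 48.5
[-1.3 -0.1  0.2] [-0.001 -0.001  0.008]
[ 3.41787378  0.92107634 -8.41558895] [ 0.15906004 -0.91674921  0.05778753]
```

View pics/m.png

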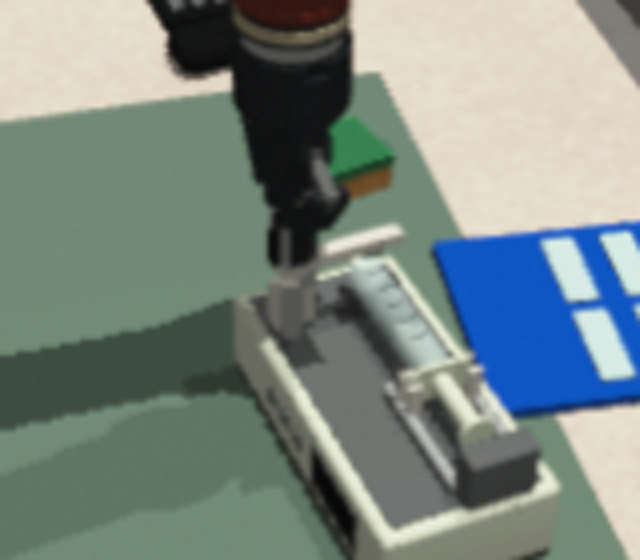

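The bar now lies across the barrel again, at about (365,240). I lower it gently and let go.

Request:
{"op": "step_arm", "data": {"targets": [[0,0,3,0,0,0,0],[0,0,6,0,0,0,0],[0,0,9,0,0,0,0],[0,0,12,0,0,0,0],[0,0,15,0,0,0,0]]}}

```text
time_s: 49.1
tool_pos: [0.5732, 0.0661, 0.1243]
eef_rot: [0.996, 0.088, 0.001, -0.0]
ft_force: [3.5, 1.4, -5.9]
finger_gap: 0.123
grip_force: 58.8
```

Request:
{"op": "step_arm", "data": {"targets": [[0,0,2,0,0,0,0],[0,0,2,0,0,0,0],[0,0,2,0,0,0,12],[0,0,2,0,0,0,16],[0,0,2,0,0,0,25]]}}

```text
time_s: 49.6
tool_pos: [0.5715, 0.0645, 0.1227]
eef_rot: [0.996, 0.088, -0.002, 0.001]
ft_force: [-0.2, -0.2, 0.2]
finger_gap: 0.253
grip_force: 0.0
```

Request:
{"op": "step_arm", "data": {"targets": [[0,0,2,0,0,0,45],[0,0,2,0,0,0,45],[0,0,-30,0,0,0,45],[0,0,-70,0,0,0,45],[0,0,-100,0,0,0,45]]}}

```text
time_s: 50.1
tool_pos: [0.5729, 0.0653, 0.2244]
eef_rot: [0.996, 0.088, 0.0, 0.0]
ft_force: [1.2, 0.7, 1.0]
finger_gap: 0.449
grip_force: 0.0
```

```bash
python3 - <<'E'
from h import *
plan([])
E
```

```text
now [572.9  65.3 224.4] yaw -79.9 q [-0.09  0.51 -0.09  1.65  0.06  0.98 -1.6 ] gap 0.45 t 50.1
```

Request:
{"op": "step_arm", "data": {"targets": [[-30,-30,0,0,0,0,45],[-60,-70,0,0,0,0,45],[-90,-110,0,0,0,0,45],[-90,-150,0,0,0,0,45],[-90,-160,0,0,0,0,45]]}}

```text
time_s: 50.6
tool_pos: [0.4536, 0.2125, 0.2229]
eef_rot: [0.996, 0.092, -0.0, -0.002]
ft_force: [0.1, 0.3, -0.8]
finger_gap: 0.446
grip_force: 0.0
```

```bash
python3 look.py|grep -v "\[\]"; python3 meas.py .098;  python3 - <<'E'
from h import *
z=np.load("l.npz")
for n,dd in(("top",z["d"]),("side",z["d2"])):
    C=cloud(n,dd); p=C[:,:2]-O; c,s=np.cos(A),np.sin(A); U=np.c_[c*p[:,0]+s*p[:,1],-s*p[:,0]+c*p[:,1],C[:,2]]*1000
    T=U[(U[:,2]>135)&(U[:,2]<170)&(abs(U[:,0]+60)<40)&(abs(U[:,1]-50)<40)]
    if len(T)>5: print(n,"tab top",np.percentile(T[:,2],[50,90]),cv2.minAreaRect(T[:,:2].astype(np.float32)))
    b=U[(U[:,0]>-30)&(U[:,0]<22)&(abs(U[:,1]-50)<9)&(U[:,2]>105)]; print(n,"bar",len(b),np.percentile(b[:,2],[50,90]) if len(b) else "")
b0=np.array([.4397,-.407]);c,s=np.cos(np.radians(17)),np.sin(np.radians(17))
for t,zz in(("paper_ball",.02),("cap",.012),("cassette",.01),("stopper",.013),("spent",.018)):
    for n in("top","side"):
        for r in spot_point(n,t)[:2]:
            p=on_z(n,r["position"],zz)[:2]-b0; print(t,n,"in bin",np.round([(c*p[0]+s*p[1])*1000,(-s*p[0]+c*p[1])*1000]),round(float(r["p"]),2))
im=z["im2"]; im1=z["im"]
a=cv2.resize(im1[195:300,330:470],(392,294),interpolation=cv2.INTER_CUBIC); b=cv2.resize(im[120:225,190:330],(392,294),interpolation=cv2.INTER_CUBIC)
cc=cv2.resize(im[220:384,130:350],(392,292),interpolation=cv2.INTER_CUBIC); e=cv2.resize(im1[110:260,100:300],(392,292),interpolation=cv2.INTER_CUBIC)
cv2.imwrite("pics/fin.png",np.vstack([np.hstack([a,b]),np.hstack([cc,e])])[...,::-1])
E
```

```text
top px [232. 199.] 162 zmax 60 topmean [549.  57.  57.] rect [array([549.1,  50.4]), array([  3.4, 127.5]), np.float64(9.1)] col [78. 79. 75.]
top paper_ball [([378.0, 251.0], 0.56)]
top cap [([394.0, 258.0], 0.42)]
top cassette [([393.0, 260.0], 0.47)]
top stopper [([378.0, 253.0], 0.67), ([388.0, 243.0], 0.45)]
side px [236. 195.] 170 zmax 60 topmean [551.  59.  57.] rect [array([552.8,  46.7]), array([  4.9, 124.4]), np.float64(7.6)] col [93. 96. 85.]
side paper_ball [([220.0, 344.0], 0.47), ([216.0, 367.0], 0.33)]
side cap [([213.0, 360.0], 0.67)]
side cassette [([213.0, 365.0], 0.54)]
side stopper [([234.0, 354.0], 0.42)]
top y min/max [-121.2   67.9]
  wings 63 [-68.6 -58.9 -51. ] x [-25.7  25.8] z 95.6
   -118 -110 21 x [-12.7  -3.4  11.4] z max 111.6 109.2
   -105 -70 68 x [-7.6 -1.6  7.2] z max 108.0 105.6
   -55 -40 59 x [-15.3  -3.7  13.2] z max 113.5 111.8
   40 56 21 x [-14.3  -4.6   9.6] z max 114.5 110.3
   60 74 18 x [-4.8 -1.3  4.2] z max 105.5 103.7
side y min/max [-119.    49.7]
  wings 99 [-71.6 -66.1 -54.9] x [-26.   25.7] z 96.6
   -118 -110 54 x [-10.8   1.4  1
[... 381 characters left out ...]
4.79941742 148.23875651] ((-57.8289794921875, 47.306114196777344), (33.69657897949219, 12.818861961364746), 4.181142330169678)
side bar 104 [119.09605901 122.08719138]
paper_ball top in bin [-4. 36.] 0.59
paper_ball side in bin [-12.  48.] 0.7
paper_ball side in bin [308. 347.] 0.27
cap top in bin [-41.   7.] 0.41
cap side in bin [-41.  19.] 0.43
cassette top in bin [265.  28.] 0.62
cassette top in bin [-59.  17.] 0.52
cassette side in bin [-40.  17.] 0.66
stopper top in bin [ 3. 16.] 0.56
stopper side in bin [ 8. 15.] 0.46
stopper side in bin [342. 541.] 0.41
spent top in bin [30. 10.] 0.76
spent top in bin [-46.  10.] 0.52
spent side in bin [24.  8.] 0.65
spent side in bin [428. 607.] 0.59
```

View pics/fin.png

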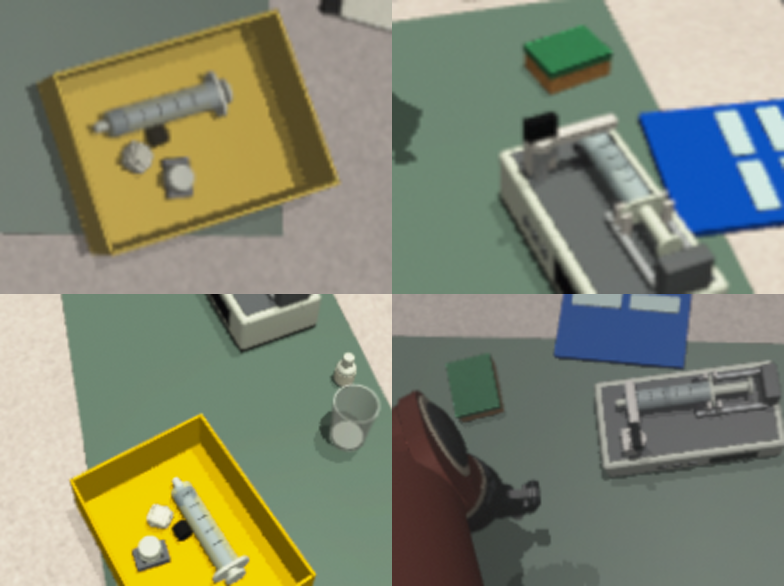

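The tray holds the spent syringe, ball, cap on the cassette, and stopper. The bar lies on the fresh barrel (tab top about 147 mm, so lift about 3 mm), and the bystanders are in place.

```bash
python3 -c "
from workcell import *
print(hand_in())"
```

```text
the job is handed in; nothing more can be done
None
```

The job is handed in, with no verdict returned: the fresh syringe is clamped in the pump, the spent syringe and all four litter pieces are in the tray, and the bystanders look undisturbed in the final pictures.

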